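Set the respray kit back on the shelf board

TASK

Set the respray kit out on the plywood shelf board, all upright: the big tin exactly midway between the oil can and the wooden box, the flat polish tin centred on top of it, and the spray can in the same row, midway between the big tin and the oil can. The small carton stands directly behind the big tin (on the side away from the robot), with a gap of about 25 mm and its long sides parallel to the board's long edges. Leave the jar and the wrench alone.

Things in the scene. Friction and masses are not known exactly. Their poses are not given: they have to be found in the camera images.
- board: Plywood shelf board fixed on the bench in front of the robot, 200 (x) x 500 (y) x 18 mm thick; it may be turned up to 0.12 rad. Origin: centre of its underside, on the bench top; its upper face is 18 mm above. Its y runs along its long edges, its x away from the robot (towards 'behind').
- oil_can: Fixed rectangular green oil can standing on the board near one end (left or right changes), 100 (board x) x 56 (board y) mm, 110 mm tall, 127 mm with cap and handle. Origin: centre of its underside, at board x = -40 mm and board y = +200 or -200 mm.
- wood_box: Fixed small wooden box with lid, standing on the board near the other end, 104 (board x) x 74 (board y) x 64 mm tall. Origin: centre of its underside, at board x = -40 mm, at the other end from the oil can (board y = -200 or +200 mm).
- tin: Big tin, loose: upright steel cylinder with a paper label and a flat lid, 66 mm diameter, 60 mm tall, about 0.3 kg. Origin: centre of its underside; z up its axis.
- flat_tin: Flat polish tin, loose: low metal cylinder, 56 mm diameter, 26 mm tall, about 80 g. Origin: centre of its underside; z up its axis.
- spray_can: Spray can, loose: slim upright can 52 mm in diameter up to 115 mm, then a grey cap of 48 mm diameter up to 150 mm; about 0.2 kg. Origin: centre of its underside; z up its axis.
- carton: Small white carton, loose and rigid: 34 (its x) x 58 (its y) x 46 mm tall, plain with a brown band round its middle, about 0.12 kg, standing the way it must end. Origin: centre of its underside. Its long sides run along its y.
- jar: Bystander, loose: amber glass jar with a steel lid, 60 mm diameter, 75 mm tall, to the left of the board. Origin: centre of its underside.
- wrench: Bystander, loose: steel wrench 170 mm long lying along its x on the bench to the right of the board.
Things that resemble listed ones, but are neither listed nor needed, are in the scene too. Leave any green or pink look-alike of the tin alone.

How it is judged:
By the outcome, as a careful person would: the job done as asked, in the order asked, and still so for the second after the job is handed in, with the robot touching nothing.
It also fails if it takes over 120 s, if anything falls off the work surface, if the arm or the gripper's body presses on something with over 40 N, if the wrist force passes 120 N, or if a joint passes its speed limit or range.

ROBOT

A 6-joint arm with a two-finger parallel gripper is mounted at the origin on the work surface. World frame = base frame: x ahead of the robot, y to its left, z up, the work surface at z = 0. Lengths are in mm, angles in rad, forces in N, time in s.
With the tool pointing down it reaches from about 275 to 750 mm from the base axis. Payload 10.2 kg.
Tool frame: the origin (TCP) lies between the finger pads; the fingertips stand 19 mm ahead of it and the grasp point (between the pads) is the TCP; z points along the fingers, y is the line along which they close (so a half turn about z gives the same grasp; the last joint's range is limited). The gripper opens to 85 mm and grips with 20 to 120 N. Pads are 22 mm wide; open, the fingers measure 114 mm over their backs; the gripper's body (76 mm by 85 mm) begins 54 mm behind the grasp point. The pads swing forward as they close: fully open they stand 13 mm farther back than shut.
Start: joints at [-1.409, 0.313, 1.498, -0, 1.331, -0.223], TCP at [197.059, -486.62, 218.394] pointing down, gripper open.
Joint ranges: [-2.94, 2.94], [-0.97, 2.17], [0.19, 2.56], [-1.23, 4.37], [0.02, 3.11], [-2.88, 2.88]. Speed limits (rad/s): [2.39, 2.39, 3.01, 3.14, 3.14, 3.14].

INTERFACE

Orientations are given as a unit quaternion [w, x, y, z].
In Python, from rig import sense, capture, finish_job gives the robot as it stands. The module is installed in compiled form; this text tells all that it offers.
- The arm moves only by the tool move_arm, never from a script. Its argument "moves" is a list of rows, each an object with "turn": the turn, a rotation vector about the tool's x, y, z in rad, a list of three; "translation": the shift along the tool's x, y, z in mm, a list of three; "hand": the opening, from 0 (shut) to 1 (fully open). In form: [{"turn": [wx, wy, wz], "translation": [x, y, z], "hand": hand}, ...]. A call has 1 to 10 rows; each row shifts and turns the commanded pose from where the row before left it, along the tool's axes as they then stand; what a row does not reach is not made up. A row lasts 1/12 s, in which the tool goes at most 41.7 mm and 7.16 degrees, less where a joint would pass 70% of its speed; a pose out of reach is approached as far as the arm can. A call with a gripper value outside its range is refused whole. The fingers move at their own pace and stop on an object; "grip_force" is the grip in N (left out, the last holds). Time passes only in rows, so rows that do not move let the fingers close. It gives the time, the measured TCP pose, the force, the opening and the grip force at its end, in the units of the state.
- sense(): the state, without advancing time (a new reading comes with each control period).
- capture(name): name is "side" or "top" or "wrist"; returns a dict with "image" (420x560x3 uint8, blue, green, red), "z_map" (420x560 float32, mm along the optical axis (not along the pixel's ray), 0 where there is no reading), "vertical_fov" (degrees; the focal length in pixels is half the picture's height over the tangent of half this angle, whatever the lens; pixels are square), "cx", "cy" (the principal point, pixels), "R" (3x3) and "t" (3): a world point X has camera coordinates R X + t; the wrist camera has in their place "T_tool_cam" (4x4, takes a point from camera to tool coordinates, whose origin is the TCP and whose axes are the flange's). Camera axes: x right, y down, z forward; pixel columns grow to the right and rows downward; lengths in mm; the calibration is good to about 2 mm. A picture is of the moment at which its call begins: read the wrist's pose just before it.
- finish_job(): hands the job in; it is judged then, once.
The state is a dict: "time_s": time; "joints": joint angles; "dq": joint speeds; "tau": joint torques, N m; "eef_pos": TCP position; "ee_rot": TCP orientation; "force": force on the tool from outside, world axes, zero at the start; "wrist_torque": the same for the moment, N m; "grip_width": opening from 0.0 (shut) to 1.0 (fully open); "grip_force": force on a finger pad.
Only numpy, scipy, OpenCV 4.12 (cv2) and the standard library are available. Lean on these libraries where they do the work, as an engineer would, in place of code of your own. Each camera call takes 0.05 s, during which the arm holds its last target. There are 200 camera calls.

## Working session

There is one attempt and no reset: what is moved stays moved. The work goes in short steps, Python scripts to look and compute and a tool call to move; the robot and the scene stay as the last step left them, time stands still between calls to the robot, and variables do not carry over. Pictures are saved under pics/ and viewed, at most 14 in all, crops included, and the job is handed in when it is done.

Besides the shell and the picture viewer there is one more tool, called after "Emit:" as name(argument=value, ...), one argument or row to a line, values as JSON. move_arm: Moves the arm, as the interface text tells. Its arguments: {"type":"object","properties":{"moves":{"type":"array","items":{"type":"object","properties":{"turn":{"type":"array","items":{"type":"number"}},"translation":{"type":"array","items":{"type":"number"}},"hand":{"type":"number"}}}},"grip_force":{"type":"number"}},"required":["moves"]}

```bash
mkdir -p pics; cat > h.py <<'E'
import numpy as np, cv2
from rig import sense, capture, finish_job
from scipy.spatial.transform import Rotation as Ro
def cam(n):
    s=sense(); c=capture(n); c['f']=210/np.tan(np.radians(c['vertical_fov'])/2)
    if n=='wrist':
        q=s['ee_rot']; T=np.eye(4); T[:3,:3]=Ro.from_quat([q[1],q[2],q[3],q[0]]).as_matrix(); T[:3,3]=s['eef_pos']
        M=np.linalg.inv(T@np.array(c['T_tool_cam'])); c['R']=M[:3,:3]; c['t']=M[:3,3]
    c['R']=np.array(c['R']); c['t']=np.array(c['t']).ravel()
    return c
def ray(c,u,v):
    d=np.array([(u-c['cx'])/c['f'],(v-c['cy'])/c['f'],1.]); return -c['R'].T@c['t'], c['R'].T@d
def onplane(c,u,v,z):
    o,d=ray(c,u,v); return o+d*(z-o[2])/d[2]
def cloud(c):
    v,u=np.mgrid[0:420,0:560]; z=c['z_map']
    P=np.stack([(u-c['cx'])/c['f']*z,(v-c['cy'])/c['f']*z,z],-1)
    W=(P-c['t'])@c['R']; W[z<=0]=np.nan; return W
E
python3 - <<'E'
from h import *
for n in ('top','side'):
    c=cam(n); cv2.imwrite(f'pics/{n}0.png',cv2.resize(c['image'],(784,588)))
    print(n,c['f'],c['cx'],c['cy'],-c['R'].T@c['t'],c['R'].round(2).tolist())
print(sense())
E
```

```text
top 487.2990796163984 280.4464228366259 210.97975046213818 [ 4.10392182e+02 -7.46781677e-01  1.34219016e+03] [[-0.02, -1.0, -0.01], [-1.0, 0.02, -0.08], [0.08, 0.0, -1.0]]
side 496.81269036886323 276.414646799446 210.77903858229374 [159.0632104  759.52895382 835.25926939] [[-0.91, -0.42, -0.02], [-0.28, 0.64, -0.72], [0.31, -0.65, -0.69]]
{'time_s': 0.1, 'joints': array([-1.40940016e+00,  3.13420420e-01,  1.49838359e+00, -1.80992419e-05,
        1.33100639e+00, -2.23390096e-01]), 'dq': array([ 0.00113998, -0.00052639, -0.00207925, -0.00165757, -0.00098948,
       -0.00015575]), 'tau': array([ 2.98554616e-03, -4.12897396e+01, -2.60144395e+01, -1.10045207e-04,
        3.02319007e-03, -3.12999589e-06]), 'eef_pos': array([ 197.01149516, -486.35709923,  217.87035971]), 'ee_rot': array([-6.08849771e-04,  9.81548866e-01,  1.91210496e-01,  1.00849358e-05]), 'force': array([-0.04114323,  0.09838651,  0.79688058]), 'wrist_torque': array([0.04206412, 0.0009924 , 0.0188233 ]), 'grip_force': 0.0, 'grip_width': 0.9980083965928499}
```

View pics/top0.png

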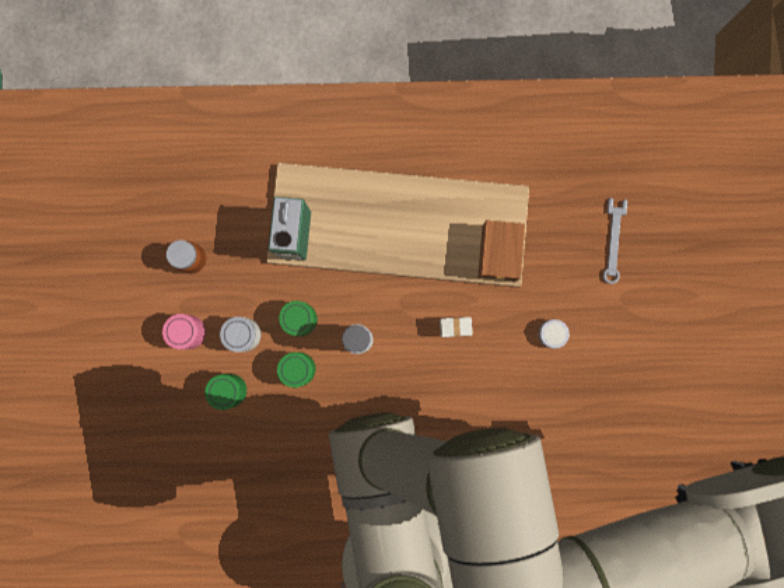

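View pics/side0.png

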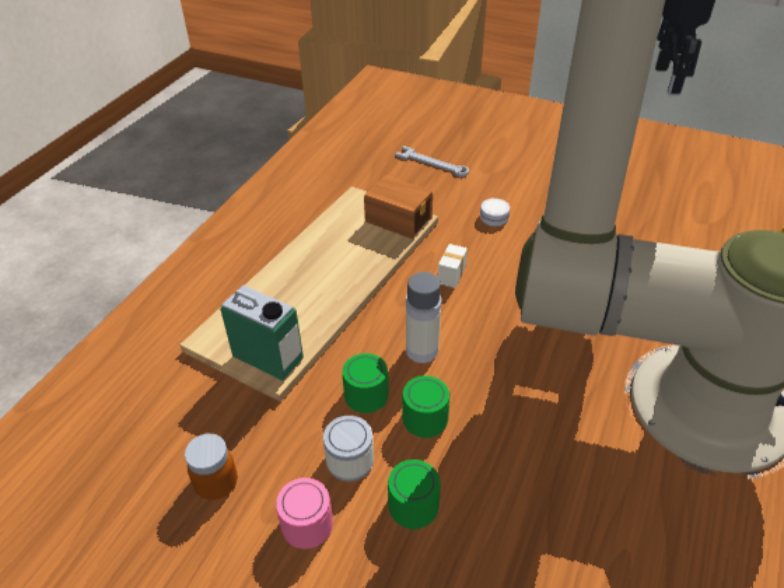

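The scene matches the list. In the top view (784 px wide), the oil can is at (290,228), the box at (502,250), the spray can at (357,339), the carton at (457,327), the flat tin at (554,333), the jar at (182,255) and the wrench at (614,240).

Tin candidates are silver/white (240,334), pink (183,331) and green at (297,318), (295,369) and (225,391). The silver one with a paper label fits the description. I'll confirm it with a crop and measure from both views.

```bash
python3 - <<'E'
from h import *
T=cam('top'); S=cam('side'); WT,WS=cloud(T),cloud(S)
cv2.imwrite('pics/crop_tin.png',cv2.resize(S['image'][270:400,180:330],None,fx=4,fy=4,interpolation=cv2.INTER_CUBIC))
def proj(c,X):
    p=c['R']@X+c['t']; return p[:2]/p[2]*c['f']+[c['cx'],c['cy']]
seeds={'tin':(240,334,60),'spray':(357,339,150),'carton':(457,327,46),'flat':(554,333,26),'oil':(290,228,110),'box':(502,250,82),'jar':(182,255,75)}
for k,(u,v,h) in seeds.items():
    X0=onplane(T,u/1.4,v/1.4,h)
    out=[]
    for W in (WT,WS):
        near=np.hypot(*(W[...,:2]-X0[:2]).transpose(2,0,1))<75 if k in('oil','box') else np.hypot(*(W[...,:2]-X0[:2]).transpose(2,0,1))<45
        zz=W[...,2]; near&=zz>12+ (15 if k in('oil','box') else 0)
        zt=np.nanpercentile(zz[near],90) if k!='oil' else 128
        top=(near&(abs(zz-zt)<5)).astype(np.uint8)
        n,l,st,ce=cv2.connectedComponentsWithStats(top); i=1+st[1:,4].argmax()
        P=W[l==i]; r=cv2.minAreaRect(P[:,:2].astype(np.float32))
        out.append((round(float(np.median(P[:,2])),1),np.round(r[0],1),np.round(r[1],1),round(r[2],1),len(P)))
    print(k,*out,sep='\n   ')
# board mask from both: z about 18
for n,W in(('T',WT),('S',WS)):
    im=(T if n=='T' else S)['image']; hsv=cv2.cvtColor(im,cv2.COLOR_BGR2HSV)
    m=(W[...,2]>10)&(W[...,2]<27)&(W[...,0]>380)&(W[...,0]<800)&(abs(W[...,1])<330)
    m=cv2.morphologyEx(m.astype(np.uint8),cv2.MORPH_OPEN,np.ones((5,5)))
    k,l,st,ce=cv2.connectedComponentsWithStats(m); i=1+st[1:,4].argmax()
    P=W[l==i]; r=cv2.minAreaRect(P[:,:2].astype(np.float32)); print(n,'board',np.median(P[:,2]),r)
E
```

```text
tin
   (61.7, array([445. , 299.1]), array([64.4, 63.1]), 88.9, 370)
   (60.1, array([441.4, 300.3]), array([63.8, 65. ]), 28.0, 833)
spray
   (150.9, array([431.5,  71.7]), array([46.6, 43.9]), 89.0, 239)
   (149.6, array([427.7,  73.4]), array([45.5, 48. ]), 44.8, 321)
carton
   (47.4, array([ 451.9, -113.9]), array([33.8, 57.6]), 2.8, 209)
   (45.9, array([ 448.2, -113.3]), array([34.8, 60.7]), 3.1, 235)
flat
   (27.4, array([ 436.1, -304.7]), array([54.1, 51.2]), 88.8, 240)
   (26.1, array([ 433.1, -302.6]), array([54. , 55.9]), 19.6, 210)
oil
   (130.5, array([639.3, 195.2]), array([56.2, 99.8]), 83.7, 466)
   (130.7, array([635.3, 198.1]), array([ 54.4, 100.8]), 84.0, 729)
box
   (82.9, array([ 593.4, -201.5]), array([ 73.8, 105.2]), 83.4, 894)
   (81.6, array([ 589.6, -200.4]), array([ 79.3, 106.6]), 82.5, 720)
jar
   (76.3, array([596.5, 401.8]), array([49.7, 51.4]), 62.7, 265)
   (74.8, array([592.9, 403.7]), array([52.9, 51.7]), 27.8, 598)
T board 18.630812504881458 ((656.7955322265625, -7.866180419921875), (499.99237060546875, 201.4674530029297), 83.40460205078125)
S board 17.772989815979738 ((653.8670654296875, -4.794891357421875), (498.55133056640625, 204.73968505859375), 83.41931915283203)
```

View pics/crop_tin.png

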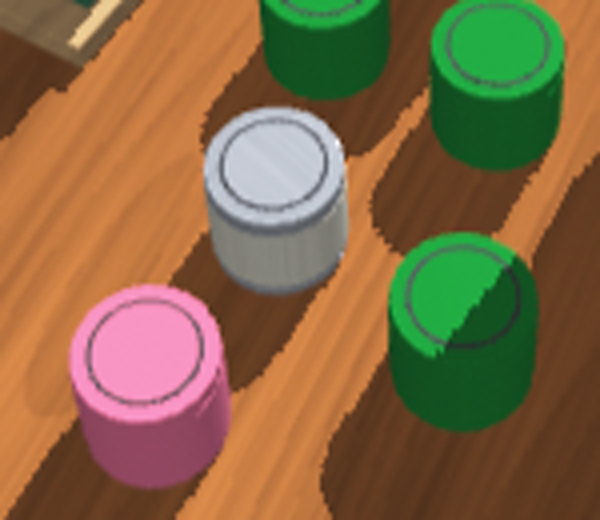

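The crop shows the silver-lidded, white-labelled tin at about (277,200), with the pink one lower left and the greens around it, so the target is confirmed. The two fixed views differ by about 4 mm, so I'll use their mean and refine with the wrist camera. Next I write a small planner for the rows.

```bash
cat > plan.py <<'E'
import sys
from h import *
def pl(pos,yaw=None,z=None,step=38,n=None):
    """yaw: world angle (deg, mod 180) of the closing axis; prints rows tool dx,dy,dz,wz"""
    s=sense(); q=s['ee_rot']; R=Ro.from_quat([q[1],q[2],q[3],q[0]]).as_matrix(); p=np.array(s['eef_pos'])
    y0=np.degrees(np.arctan2(R[1,1],R[0,1])); d=0 if yaw is None else (yaw-y0+90)%180-90
    print('t',round(s['time_s'],2),'pos',p.round(1),'yaw',round(y0,1),'j',np.round(s['joints'],2),'dyaw',round(d,1),'F',np.round(s['force'],1),'g',round(s['grip_width'],3),round(s['grip_force'],1),'tilt',np.round(np.degrees(R[:2,2]),2))
    v=np.array(pos,float)-p; n=n or int(np.ceil(max(np.linalg.norm(v)/step,abs(d)/6.8,1)))
    for i in range(n):
        print(i,(R.T@(v/n)).round(1).tolist(),'wz',round(-np.radians(d)/n,3)); R=R@Ro.from_rotvec([0,0,-np.radians(d)/n]).as_matrix()
if __name__=='__main__':
    a=[float(x) for x in sys.argv[1:]]; pl(a[:3],a[3] if len(a)>3 else None,n=int(a[4]) if len(a)>4 else None)
E
python3 plan.py 443 300 215 25 24
python3 -c "
from h import *; print(np.round(np.array(capture('wrist')['T_tool_cam']),2))"
```

```text
t 0.2 pos [ 197.  -486.4  218. ] yaw -68.0 j [-1.41  0.31  1.5   0.    1.33 -0.22] dyaw -87.0 F [-0.3  0.1  0.4] g 1.0 0.0 tilt [-0.01  0.05]
0 [21.8, -26.5, 0.2] wz 0.063
1 [20.1, -27.9, 0.2] wz 0.063
2 [18.3, -29.1, 0.2] wz 0.063
3 [16.4, -30.2, 0.2] wz 0.063
4 [14.5, -31.1, 0.2] wz 0.063
5 [12.5, -32.0, 0.2] wz 0.063
6 [10.4, -32.7, 0.2] wz 0.063
7 [8.3, -33.3, 0.2] wz 0.063
8 [6.2, -33.8, 0.2] wz 0.063
9 [4.0, -34.1, 0.2] wz 0.063
10 [1.9, -34.3, 0.2] wz 0.063
11 [-0.3, -34.3, 0.2] wz 0.063
12 [-2.5, -34.2, 0.2] wz 0.063
13 [-4.6, -34.0, 0.2] wz 0.063
14 [-6.8, -33.7, 0.2] wz 0.063
15 [-8.9, -33.2, 0.2] wz 0.063
16 [-11.0, -32.5, 0.2] wz 0.063
17 [-13.0, -31.8, 0.2] wz 0.063
18 [-15.0, -30.9, 0.2] wz 0.063
19 [-16.9, -29.9, 0.2] wz 0.063
20 [-18.8, -28.8, 0.2] wz 0.063
21 [-20.5, -27.5, 0.2] wz 0.063
22 [-22.2, -26.2, 0.2] wz 0.063
23 [-23.9, -24.7, 0.2] wz 0.063
[[  -0.     -0.95   -0.3    77.27]
 [   1.      0.     -0.      0.66]
 [   0.     -0.3     0.95 -155.77]
 [   0.      0.      0.      1.  ]]
```

```bash
python3 - <<'E'
s=open('plan.py').read()
s=s.replace("d=0 if yaw is None else (yaw-y0+90)%180-90","""j=np.degrees(np.arctan2(pos[1],pos[0]))
    d=0 if yaw is None else min([yaw-360,yaw-180,yaw,yaw+180],key=lambda w:abs(j-w))-y0""")
open('plan.py','w').write(s)
E
python3 plan.py 443 300 215 25 24
```

```text
t 0.25 pos [ 197.  -486.5  218.1] yaw -68.0 j [-1.41  0.31  1.5  -0.    1.33 -0.22] dyaw 93.0 F [-0.6  0.   0.1] g 1.001 0.0 tilt [-0.01  0.03]
0 [21.8, -26.5, 0.1] wz -0.068
1 [23.5, -25.0, 0.1] wz -0.068
2 [25.2, -23.3, 0.1] wz -0.068
3 [26.7, -21.6, 0.1] wz -0.068
4 [28.1, -19.7, 0.1] wz -0.068
5 [29.4, -17.8, 0.1] wz -0.068
6 [30.5, -15.8, 0.1] wz -0.068
7 [31.5, -13.7, 0.1] wz -0.068
8 [32.3, -11.5, 0.1] wz -0.068
9 [33.1, -9.3, 0.1] wz -0.068
10 [33.6, -7.1, 0.1] wz -0.068
11 [34.0, -4.8, 0.1] wz -0.068
12 [34.2, -2.5, 0.1] wz -0.068
13 [34.3, -0.1, 0.1] wz -0.068
14 [34.3, 2.2, 0.1] wz -0.068
15 [34.0, 4.5, 0.1] wz -0.068
16 [33.7, 6.8, 0.1] wz -0.068
17 [33.1, 9.0, 0.1] wz -0.068
18 [32.4, 11.3, 0.1] wz -0.068
19 [31.6, 13.4, 0.1] wz -0.068
20 [30.6, 15.5, 0.1] wz -0.068
21 [29.5, 17.6, 0.1] wz -0.068
22 [28.3, 19.5, 0.1] wz -0.068
23 [26.9, 21.4, 0.1] wz -0.068
```

Emit:
move_arm(
  moves=[
    {"turn":[0,0,-0.068],"translation":[22,-26,0],"hand":1},
    {"turn":[0,0,-0.068],"translation":[24,-25,0],"hand":1},
    {"turn":[0,0,-0.068],"translation":[25,-23,0],"hand":1},
    {"turn":[0,0,-0.068],"translation":[27,-22,0],"hand":1},
    {"turn":[0,0,-0.068],"translation":[28,-20,0],"hand":1},
    {"turn":[0,0,-0.068],"translation":[29,-18,0],"hand":1},
    {"turn":[0,0,-0.068],"translation":[30,-16,0],"hand":1},
    {"turn":[0,0,-0.068],"translation":[31,-14,0],"hand":1},
    {"turn":[0,0,-0.068],"translation":[32,-12,0],"hand":1},
    {"turn":[0,0,-0.068],"translation":[33,-9,0],"hand":1},
  ],
)

```text
time_s: 1.08
eef_pos: [297.7, -157.7, 218.5]
ee_rot: [0.0, 0.861, 0.509, 0.0]
force: [1.6, 0.0, -0.4]
grip_width: 1.002
grip_force: 0.0
```

Emit:
move_arm(
  moves=[
    {"turn":[0,0,-0.068],"translation":[34,-7,0],"hand":1},
    {"turn":[0,0,-0.068],"translation":[34,-5,0],"hand":1},
    {"turn":[0,0,-0.068],"translation":[34,-2,0],"hand":1},
    {"turn":[0,0,-0.068],"translation":[34,0,0],"hand":1},
    {"turn":[0,0,-0.068],"translation":[34,2,0],"hand":1},
    {"turn":[0,0,-0.068],"translation":[34,5,0],"hand":1},
    {"turn":[0,0,-0.068],"translation":[34,7,0],"hand":1},
    {"turn":[0,0,-0.068],"translation":[33,9,0],"hand":1},
    {"turn":[0,0,-0.068],"translation":[32,11,0],"hand":1},
    {"turn":[0,0,-0.068],"translation":[32,13,0],"hand":1},
  ],
)

```text
time_s: 1.92
eef_pos: [398.6, 170.3, 218.4]
ee_rot: [0.0, 0.642, 0.767, 0.0]
force: [0.9, -1.9, 1.1]
grip_width: 1.004
grip_force: 0.0
```

```bash
python3 plan.py 443 300 215 25
```

```text
t 1.92 pos [398.6 170.3 218.4] yaw 10.2 j [ 0.13  0.11  1.75 -0.    1.28 -0.05] dyaw 14.8 F [ 0.9 -1.9  1.1] g 1.004 0.0 tilt [ 0.01 -0.01]
0 [30.0, 16.7, 0.8] wz -0.065
1 [28.8, 18.6, 0.8] wz -0.065
2 [27.6, 20.4, 0.8] wz -0.065
3 [26.2, 22.1, 0.8] wz -0.065
```

Emit:
move_arm(
  moves=[
    {"turn":[0,0,-0.065],"translation":[30,15,0],"hand":1},
    {"turn":[0,0,-0.065],"translation":[28,17,0],"hand":1},
    {"turn":[0,0,-0.065],"translation":[24,18,0],"hand":1},
    {"turn":[0,0,-0.05],"translation":[20,20,0],"hand":1},
    {"turn":[0,0,0],"translation":[0,0,0],"hand":1},
    {"turn":[0,0,0],"translation":[0,0,0],"hand":1},
  ],
)

```text
time_s: 2.42
eef_pos: [439.2, 286.6, 217.7]
ee_rot: [-0.0, 0.544, 0.839, -0.0]
force: [-0.1, -0.6, -0.3]
grip_width: 1.001
grip_force: 0.0
```

```bash
cat > w.py <<'E'
# wrist (or given camera) circle/rect of the top face near a seed: python3 w.py cam x y h r [pngname]
import sys
from h import *
def top(c,x,y,h,r):
    W=cloud(c); m=(np.hypot(W[...,0]-x,W[...,1]-y)<r+15)&(abs(W[...,2]-h)<6)
    n,l,st,ce=cv2.connectedComponentsWithStats(m.astype(np.uint8)); i=1+st[1:,4].argmax()
    P=W[l==i]; z=float(np.median(P[:,2]))
    k=max(cv2.findContours((l==i).astype(np.uint8),cv2.RETR_EXTERNAL,cv2.CHAIN_APPROX_NONE)[0],key=len)[:,0]
    Q=np.array([onplane(c,u,v,z)[:2] for u,v in k],np.float32)
    return z,cv2.fitEllipse(Q),cv2.minAreaRect(Q),len(P)
if __name__=='__main__':
    a=sys.argv; c=cam(a[1]); 
    if len(a)>6: cv2.imwrite('pics/'+a[6],c['image'])
    z,e,r,n=top(c,*map(float,a[2:6])); f=lambda t:[np.round(t[0],1).tolist(),np.round(t[1],1).tolist(),round(t[2],1)]
    print(a[1],'z',round(z,1),'ell',f(e),'rect',f(r),n)
E
python3 plan.py 443 300 215 25; for c in wrist top side; do python3 w.py $c 443 300 60 33 $c"1.png"; done
```

```text
t 2.42 pos [439.2 286.6 217.7] yaw 24.1 j [ 0.35  0.31  1.5  -0.    1.33 -0.07] dyaw 0.9 F [-0.1 -0.6 -0.3] g 1.001 0.0 tilt [-0.06 -0.03]
0 [10.6, 8.9, 2.7] wz -0.016
wrist z 60.6 ell [[442.5, 299.4], [64.3, 64.9], 37.0] rect [[442.4, 299.4], [64.8, 64.6], 24.1] 3249
top z 60.7 ell [[446.4, 291.6], [48.6, 66.7], 101.2] rect [[447.5, 289.4], [65.3, 48.3], 14.0] 379
side z 60.1 ell [[441.0, 300.9], [64.5, 66.8], 37.0] rect [[441.1, 301.5], [63.6, 66.6], 25.6] 864
```

View pics/wrist1.png

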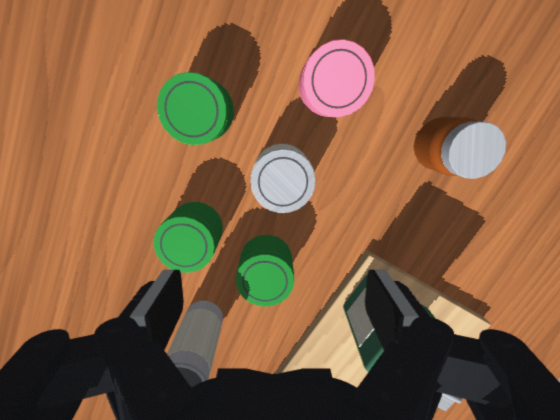

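The wrist view shows the silver tin at (283,180), with clear space left and right along the closing axis. Its position (442.5,299.4) and height 60.6 mm agree with the side view and the text. The top camera is now partly blocked by the arm.

```bash
python3 plan.py 442.5 299.4 38 24 6
```

```text
t 2.57 pos [439.2 285.2 218.5] yaw 23.9 j [ 0.35  0.31  1.5  -0.    1.33 -0.07] dyaw 0.1 F [0.3 1.1 0.4] g 0.998 0.0 tilt [-0.01 -0.01]
0 [1.9, 1.5, 30.1] wz -0.0
1 [1.9, 1.5, 30.1] wz -0.0
2 [1.9, 1.5, 30.1] wz -0.0
3 [1.9, 1.5, 30.1] wz -0.0
4 [1.9, 1.5, 30.1] wz -0.0
5 [1.9, 1.5, 30.1] wz -0.0
```

Emit:
move_arm(
  moves=[
    {"turn":[0,0,0],"translation":[6,4.5,20],"hand":1},
    {"turn":[0,0,0],"translation":[5.5,4.5,20],"hand":1},
    {"turn":[0,0,0],"translation":[0,0,30],"hand":1},
    {"turn":[0,0,0],"translation":[0,0,30],"hand":1},
    {"turn":[0,0,0],"translation":[0,0,30],"hand":1},
    {"turn":[0,0,0],"translation":[0,0,25],"hand":1},
    {"turn":[0,0,0],"translation":[0,0,15],"hand":1},
    {"turn":[0,0,0],"translation":[0,0,10],"hand":1},
    {"turn":[0,0,0],"translation":[0,0,0],"hand":1},
    {"turn":[0,0,0],"translation":[0,0,0],"hand":1},
  ],
)

```text
time_s: 3.4
eef_pos: [443.3, 299.8, 39.1]
ee_rot: [0.0, 0.545, 0.839, 0.0]
force: [0.1, -0.1, 0.3]
grip_width: 0.998
grip_force: 0.0
```

Emit:
move_arm(
  moves=[
    {"turn":[0,0,0],"translation":[0,0,0],"hand":0.7},
    {"turn":[0,0,0],"translation":[0,0,0],"hand":0.6},
    {"turn":[0,0,0],"translation":[0,0,0],"hand":0.5},
    {"turn":[0,0,0],"translation":[0,0,0],"hand":0.5},
    {"turn":[0,0,0],"translation":[0,0,0],"hand":0.5},
    {"turn":[0,0,0],"translation":[0,0,0],"hand":0.5},
  ],
  grip_force=40,
)

```text
time_s: 3.9
eef_pos: [447.0, 301.8, 44.7]
ee_rot: [0.004, 0.544, 0.839, 0.005]
force: [-5.9, -2.2, 39.3]
grip_width: 0.566
grip_force: 38.6
```

```bash
python3 plan.py 442.5 299.4 38 24
```

```text
t 3.9 pos [447.  301.8  44.7] yaw 24.0 j [ 0.38  0.54  1.66 -0.    0.93 -0.04] dyaw -0.0 F [-5.9 -2.2 39.3] g 0.566 38.6 tilt [0.7  0.28]
0 [-0.4, -5.2, 6.6] wz 0.0
```

The grip reads 0.566 with 39 N upward, which isn't the expected tin diameter, so I'll look before doing anything.

```bash
python3 - <<'E'
from h import *
w=cam('wrist'); s=cam('side')
a=cv2.resize(s['image'][230:400,150:350],(660,561)); cv2.imwrite('pics/s2.png',a); cv2.imwrite('pics/w2.png',w['image'])
print(sense()['wrist_torque'],sense()['force'],sense()['grip_width'])
E
```

```text
[-0.10635208  0.25496647 -0.04709687] [-5.77225083 -2.38853522 40.26194094] 0.5645121442871522
```

View pics/s2.png

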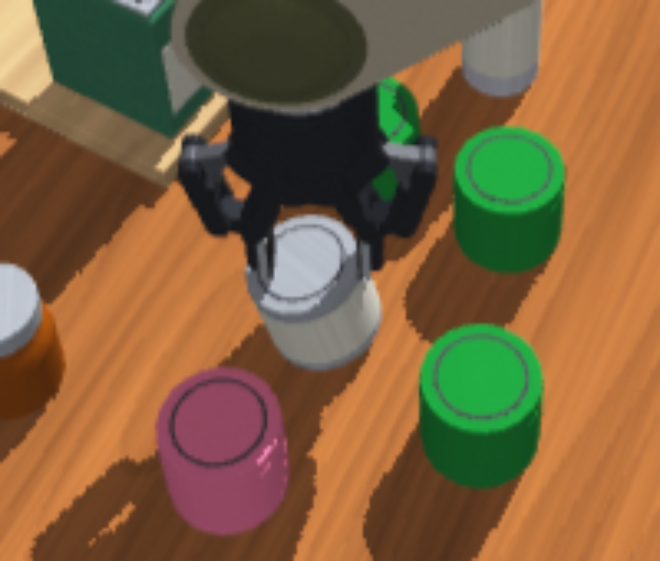

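View pics/w2.png

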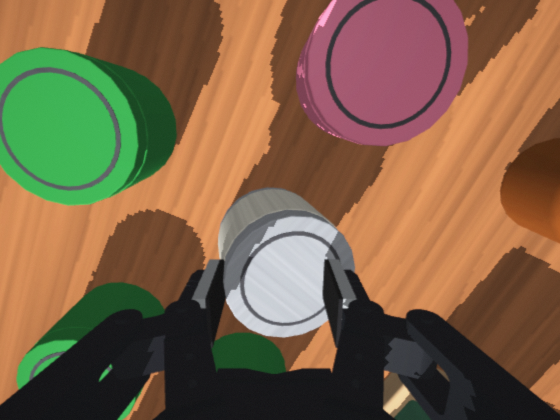

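The fingertips sit only at the lid: one is on the lid and the tin is slightly tilted. I'll measure where the tips really are from the wrist depth map.

```bash
python3 - <<'E'
from h import *
c=cam('wrist'); W=cloud(c); T=np.array(c['T_tool_cam'])
v,u=np.mgrid[0:420,0:560]; z=c['z_map']
P=np.stack([(u-c['cx'])/c['f']*z,(v-c['cy'])/c['f']*z,z],-1)@T[:3,:3].T+T[:3,3]
for n,(r0,r1,c0,c1) in {'L':(255,330,195,226),'R':(255,330,323,355)}.items():
    p=P[r0:r1,c0:c1].reshape(-1,3); g=c['image'][r0:r1,c0:c1].reshape(-1,3).max(1)
    for lab,m in(('dark',g<90),('all',g>=0)):
        q=p[m&(abs(p[:,0])<25)]; print(n,lab,len(q),'max z',np.percentile(q[:,2],[50,90,98]).round(1),'y',np.percentile(q[:,1],[5,50,95]).round(1),'x',np.percentile(q[:,0],[5,95]).round(1))
# lid plane
m=(np.hypot(W[...,0]-445,W[...,1]-300)<45)&(W[...,2]>48)&(W[...,2]<80)&(c['image'].min(2)>120)
q=W[m]; A=np.c_[q[:,:2]-q[:,:2].mean(0),np.ones(len(q))]; k=np.linalg.lstsq(A,q[:,2],rcond=None)[0]; print('lid',q.mean(0).round(1),'slopes',k.round(3),len(q), q[:,2].min(),q[:,2].max())
E
```

```text
L dark 1378 max z [-43.7 -25.3 -20.8] y [-33.4 -24.3 -23.9] x [-8.4 11.5]
L all 2120 max z [-39.7 -18.8  44.2] y [-47.9 -25.4 -23.7] x [-19.4  11.3]
R dark 1469 max z [-43.8 -24.7 -19.1] y [23.9 24.4 34.1] x [-7.1 11.5]
R all 2314 max z [-39.5 -15.7 -13.1] y [23.9 25.7 36.4] x [-8.6 11.3]
lid [450.9 304.7  65.2] slopes [-0.092 -0.102 65.172] 9095 48.013762056224046 78.76991494325887
```

The tips really stand at about tool z = -15, behind the reported TCP, so the true grasp point is about 34 mm higher than reported. I'll release gently, rise and recheck.

Emit:
move_arm(
  moves=[
    {"turn":[0,0,0],"translation":[0,0,-3],"hand":0.56},
    {"turn":[0,0,0],"translation":[0,0,-3],"hand":0.6},
    {"turn":[0,0,0],"translation":[0,0,-1],"hand":0.65},
    {"turn":[0,0,0],"translation":[0,0,0],"hand":0.72},
    {"turn":[0,0,0],"translation":[0,0,0],"hand":0.85},
    {"turn":[0,0,0],"translation":[0,0,0],"hand":1},
    {"turn":[0,0,0],"translation":[0,0,0],"hand":1},
    {"turn":[0,0,0],"translation":[0,0,-10],"hand":1},
    {"turn":[0,0,0],"translation":[0,0,-30],"hand":1},
    {"turn":[0,0,0],"translation":[0,0,-30],"hand":1},
  ],
  grip_force=20,
)

```text
time_s: 4.88
eef_pos: [442.3, 299.8, 116.1]
ee_rot: [-0.001, 0.545, 0.839, -0.001]
force: [1.0, -0.3, 1.0]
grip_width: 1.001
grip_force: 0.0
```

```bash
cat > tip.py <<'E'
from h import *
c=cam('wrist'); T=np.array(c['T_tool_cam']); v,u=np.mgrid[0:420,0:560]; z=c['z_map']
P=np.stack([(u-c['cx'])/c['f']*z,(v-c['cy'])/c['f']*z,z],-1)@T[:3,:3].T+T[:3,3]
m=(z>0)&(abs(P[...,0])<14)&(abs(P[...,1])<65)&(P[...,2]<40)&(P[...,2]>-100)
for s in(-1,1):
    q=P[m&(np.sign(P[...,1])==s)]; h=np.histogram(q[:,2],bins=np.arange(-70,42,8)); print(s,h[0].tolist(),'max',np.percentile(q[:,2],99.5).round(1))
    t=q[q[:,2]>np.percentile(q[:,2],90)]; print('  tip y',np.percentile(t[:,1],[2,50,98]).round(1))
cv2.imwrite('pics/w3.png',c['image'])
E
python3 tip.py; python3 plan.py 443 300 90 24;  for c in wrist side; do python3 w.py $c 443 300 60 33; done
```

```text
-1 [602, 698, 714, 595, 446, 91, 0, 0, 0, 0, 0, 0, 0] max -29.2
  tip y [-55.6 -42.9 -42.4]
1 [626, 673, 727, 593, 441, 100, 0, 0, 0, 0, 0, 0, 0] max -29.0
  tip y [42.3 42.8 55.6]
t 4.93 pos [445.2 301.1 122.7] yaw 24.0 j [ 0.38  0.43  1.6   0.    1.11 -0.04] dyaw -0.0 F [3.3 0.9 6.6] g 0.999 0.0 tilt [0.46 0.18]
0 [-0.1, -2.7, 32.7] wz 0.0
wrist z 60.5 ell [[442.7, 299.8], [64.3, 65.7], 22.0] rect [[442.5, 299.9], [64.7, 65.8], 23.9] 5958
side z 60.1 ell [[441.0, 301.0], [64.3, 67.5], 36.0] rect [[441.1, 301.6], [64.1, 66.3], 24.0] 872
```

The tin is back upright at (442.6,299.8). The open tips stand at tool z = -29, so commanding TCP z of about -5 puts the tips near z = 22.

Emit:
move_arm(
  moves=[
    {"turn":[0,0,0],"translation":[0,0,0],"hand":1},
    {"turn":[0,0,0],"translation":[0,0,30],"hand":1},
    {"turn":[0,0,0],"translation":[0,0,30],"hand":1},
    {"turn":[0,0,0],"translation":[0,0,20],"hand":1},
    {"turn":[0,0,0],"translation":[0,0,0],"hand":1},
    {"turn":[0,0,0],"translation":[0,0,0],"hand":1},
  ],
)

```text
time_s: 5.53
eef_pos: [442.2, 299.8, 34.5]
ee_rot: [-0.001, 0.545, 0.839, -0.001]
force: [0.5, -0.0, 0.6]
grip_width: 1.003
grip_force: 0.0
```

```bash
python3 plan.py 442.6 299.8 -5 24 2; python3 tip.py
```

```text
t 5.53 pos [442.2 299.8  34.5] yaw 24.0 j [ 0.38  0.55  1.67  0.    0.92 -0.04] dyaw -0.0 F [ 0.5 -0.   0.6] g 1.003 0.0 tilt [-0.17 -0.06]
0 [-0.1, 0.2, 19.8] wz 0.0
1 [-0.1, 0.2, 19.8] wz 0.0
-1 [609, 696, 716, 575, 442, 3626, 16, 0, 2, 0, 2, 0, 519] max 35.3
  tip y [-64.3 -49.7 -28.8]
1 [615, 689, 709, 590, 455, 3757, 10, 0, 2, 0, 3, 0, 687] max 35.1
  tip y [20.5 49.8 64.4]
```

Emit:
move_arm(
  moves=[
    {"turn":[0,0,0],"translation":[0,0,20],"hand":1},
    {"turn":[0,0,0],"translation":[0,0,18],"hand":1},
    {"turn":[0,0,0],"translation":[0,0,0],"hand":1},
    {"turn":[0,0,0],"translation":[0,0,0],"hand":1},
  ],
)

```text
time_s: 5.92
eef_pos: [443.2, 300.2, -1.7]
ee_rot: [0.0, 0.545, 0.839, 0.0]
force: [0.4, -0.7, 0.2]
grip_width: 0.999
grip_force: 0.0
```

Emit:
move_arm(
  moves=[
    {"turn":[0,0,0],"translation":[0,0,0],"hand":0.8},
    {"turn":[0,0,0],"translation":[0,0,0],"hand":0.7},
    {"turn":[0,0,0],"translation":[0,0,0],"hand":0.6},
    {"turn":[0,0,0],"translation":[0,0,0],"hand":0.6},
    {"turn":[0,0,0],"translation":[0,0,0],"hand":0.6},
  ],
  grip_force=40,
)

```text
time_s: 6.33
eef_pos: [443.8, 300.5, -0.8]
ee_rot: [0.001, 0.545, 0.839, 0.001]
force: [0.1, -0.1, 5.6]
grip_width: 0.766
grip_force: 43.5
```

Emit:
move_arm(
  moves=[
    {"turn":[0,0,0],"translation":[0,0,-10],"hand":0.6},
    {"turn":[0,0,0],"translation":[0,0,-20],"hand":0.6},
    {"turn":[0,0,0],"translation":[0,0,-30],"hand":0.6},
    {"turn":[0,0,0],"translation":[0,0,-30],"hand":0.6},
    {"turn":[0,0,0],"translation":[0,0,-15],"hand":0.6},
    {"turn":[0,0,0],"translation":[0,0,0],"hand":0.6},
    {"turn":[0,0,0],"translation":[0,0,0],"hand":0.6},
  ],
)

```text
time_s: 6.92
eef_pos: [442.9, 300.1, 103.1]
ee_rot: [0.0, 0.545, 0.839, 0.001]
force: [0.0, -0.5, -2.5]
grip_width: 0.761
grip_force: 45.3
```

```bash
python3 plan.py 615.1 -0.9 105 24 11
```

```text
t 6.92 pos [442.9 300.1 103.1] yaw 24.0 j [ 0.38  0.45  1.62 -0.    1.07 -0.04] dyaw -0.0 F [ 0.  -0.5 -2.5] g 0.761 45.3 tilt [0.08 0.03]
0 [-31.4, 3.2, -0.2] wz 0.0
1 [-31.4, 3.2, -0.2] wz 0.0
2 [-31.4, 3.2, -0.2] wz 0.0
3 [-31.4, 3.2, -0.2] wz 0.0
4 [-31.4, 3.2, -0.2] wz 0.0
5 [-31.4, 3.2, -0.2] wz 0.0
6 [-31.4, 3.2, -0.2] wz 0.0
7 [-31.4, 3.2, -0.2] wz 0.0
8 [-31.4, 3.2, -0.2] wz 0.0
9 [-31.4, 3.2, -0.2] wz 0.0
10 [-31.4, 3.2, -0.2] wz 0.0
```

Emit:
move_arm(
  moves=[
    {"turn":[0,0,0],"translation":[-15,2,0],"hand":0.6},
    {"turn":[0,0,0],"translation":[-30,3,0],"hand":0.6},
    {"turn":[0,0,0],"translation":[-35,3.5,0],"hand":0.6},
    {"turn":[0,0,0],"translation":[-40,4,0],"hand":0.6},
    {"turn":[0,0,0],"translation":[-40,4,0],"hand":0.6},
    {"turn":[0,0,0],"translation":[-40,4,0],"hand":0.6},
    {"turn":[0,0,0],"translation":[-40,4,0],"hand":0.6},
    {"turn":[0,0,0],"translation":[-40,4,0],"hand":0.6},
    {"turn":[0,0,0],"translation":[-35,3.5,0],"hand":0.6},
    {"turn":[0,0,0],"translation":[-20,2,0],"hand":0.6},
  ],
)

```text
time_s: 7.75
eef_pos: [610.7, 4.4, 100.4]
ee_rot: [-0.001, 0.546, 0.838, -0.001]
force: [-0.9, -0.2, -2.5]
grip_width: 0.764
grip_force: 45.3
```

Emit:
move_arm(
  moves=[
    {"turn":[0,0,0],"translation":[-10,1,0],"hand":0.6},
    {"turn":[0,0,0],"translation":[0,0,0],"hand":0.6},
    {"turn":[0,0,0],"translation":[0,0,0],"hand":0.6},
    {"turn":[0,0,0],"translation":[0,0,0],"hand":0.6},
  ],
)

```text
time_s: 8.08
eef_pos: [614.4, 0.8, 101.9]
ee_rot: [-0.001, 0.544, 0.839, -0.0]
force: [-0.4, -0.8, -2.2]
grip_width: 0.764
grip_force: 45.3
```

```bash
python3 plan.py 615.1 -0.9 30 24 2; python3 - <<'E'
from h import *
from w import top
c=cam('wrist'); cv2.imwrite('pics/w4.png',c['image'])
print(np.isfinite(cloud(c)[...,0]).mean())
W=cloud(c)
for n,x,y,h,r in(('box',591.5,-201,82,70),('oil',637,196.6,128,70)):
    try: print(n,top(c,x,y,h,r))
    except Exception as e: print(n,e)
E
```

```text
t 8.08 pos [614.4   0.8 101.9] yaw 24.1 j [-0.19  0.61  1.36  0.    1.17 -0.61] dyaw -0.1 F [-0.4 -0.8 -2.2] g 0.764 45.3 tilt [-0.08  0.03]
0 [-0.9, 0.0, 35.9] wz 0.001
1 [-0.9, 0.0, 35.9] wz 0.001
0.995969387755102
box (81.57180054217591, ((566.344482421875, -164.53749084472656), (20.25829315185547, 39.95789337158203), 108.17669677734375), ((566.734375, -161.59725952148438), (38.68267059326172, 20.86760711669922), 24.24895477294922), 745)
oil attempt to get argmax of an empty sequence
```

Emit:
move_arm(
  moves=[
    {"turn":[0,0,0],"translation":[-1.8,0,25],"hand":0.6},
    {"turn":[0,0,0],"translation":[0,0,30],"hand":0.6},
    {"turn":[0,0,0],"translation":[0,0,16],"hand":0.6},
    {"turn":[0,0,0],"translation":[0,0,8],"hand":0.6},
    {"turn":[0,0,0],"translation":[0,0,4],"hand":0.6},
    {"turn":[0,0,0],"translation":[0,0,0],"hand":0.6},
    {"turn":[0,0,0],"translation":[0,0,0],"hand":0.6},
    {"turn":[0,0,0],"translation":[0,0,0],"hand":0.6},
  ],
)

```text
time_s: 8.8
eef_pos: [616.7, -2.4, 20.8]
ee_rot: [0.001, 0.544, 0.839, 0.0]
force: [0.7, -0.0, -2.2]
grip_width: 0.766
grip_force: 45.3
```

```bash
python3 plan.py 615.1 -0.9 17 24 1
```

```text
t 8.8 pos [616.7  -2.4  20.8] yaw 24.0 j [-0.19  0.72  1.41  0.    1.01 -0.61] dyaw -0.0 F [ 0.7 -0.  -2.2] g 0.766 45.3 tilt [ 0.13 -0.02]
0 [2.1, -0.8, 3.8] wz 0.0
```

Emit:
move_arm(
  moves=[
    {"turn":[0,0,0],"translation":[1.2,-0.8,1],"hand":0.6},
    {"turn":[0,0,0],"translation":[0,0,1.5],"hand":0.6},
    {"turn":[0,0,0],"translation":[0,0,1],"hand":0.6},
    {"turn":[0,0,0],"translation":[0,0,0],"hand":0.6},
    {"turn":[0,0,0],"translation":[0,0,0],"hand":0.6},
  ],
)

```text
time_s: 9.22
eef_pos: [615.0, -1.7, 17.2]
ee_rot: [0.0, 0.545, 0.839, 0.0]
force: [-5.4, 0.8, 7.3]
grip_width: 0.761
grip_force: 46.3
```

Emit:
move_arm(
  moves=[
    {"turn":[0,0,0],"translation":[0,0,-0.5],"hand":0.8},
    {"turn":[0,0,0],"translation":[0,0,0],"hand":0.9},
    {"turn":[0,0,0],"translation":[0,0,0],"hand":1},
    {"turn":[0,0,0],"translation":[0,0,0],"hand":1},
    {"turn":[0,0,0],"translation":[0,0,-15],"hand":1},
    {"turn":[0,0,0],"translation":[0,0,-30],"hand":1},
    {"turn":[0,0,0],"translation":[0,0,-40],"hand":1},
    {"turn":[0,0,0],"translation":[0,0,-40],"hand":1},
    {"turn":[0,0,0],"translation":[0,0,-40],"hand":1},
    {"turn":[0,0,0],"translation":[0,0,-25],"hand":1},
  ],
)

```text
time_s: 10.05
eef_pos: [615.5, -1.8, 211.0]
ee_rot: [0.002, 0.545, 0.839, 0.001]
force: [-0.8, -0.5, 0.2]
grip_width: 0.999
grip_force: 0.0
```

```bash
cat > chk.py <<'E'
from h import *
from w import top
import sys
O={'oil':(637,196.6,129,60),'box':(591.5,-201,82,65),'tin':(615,-1,78,33),'flat':(615,-1,104,28),'spray':(627,98,168,24),'carton':(689,-11,64,30)}
for n in sys.argv[1].split(','):
  c=cam(n)
  for k in sys.argv[2:]:
    try:
        z,e,r,m=top(c,*O[k]); print(n,k,round(z,1),'ell',np.round(e[0],1),np.round(e[1],1),'rect',np.round(r[0],1),np.round(r[1],1),round(r[2],1),m)
    except Exception as ex: print(n,k,'none')
E
python3 plan.py 434.6 -303.6 200 24; python3 chk.py wrist,top,side oil box tin
```

```text
t 10.05 pos [615.5  -1.8 211. ] yaw 24.0 j [-0.19  0.52  1.22  0.    1.4  -0.61] dyaw -0.0 F [-0.8 -0.5  0.2] g 0.999 0.0 tilt [ 0.29 -0.06]
0 [-20.2, -28.8, 1.0] wz 0.0
1 [-20.2, -28.8, 1.0] wz 0.0
2 [-20.2, -28.8, 1.0] wz 0.0
3 [-20.2, -28.8, 1.0] wz 0.0
4 [-20.2, -28.8, 1.0] wz 0.0
5 [-20.2, -28.8, 1.0] wz 0.0
6 [-20.2, -28.8, 1.0] wz 0.0
7 [-20.2, -28.8, 1.0] wz 0.0
8 [-20.2, -28.8, 1.0] wz 0.0
9 [-20.2, -28.8, 1.0] wz 0.0
wrist oil 131.1 ell [666.7 171.2] [22.5 56.5] rect [663.1 166.2] [56.3 23.1] 24.1 1980
wrist box 82.2 ell [ 610.9 -194.5] [71.8 82.9] rect [ 608.4 -200.2] [78.8 69.9] 83.7 3004
wrist tin 78.5 ell [614.6  -2.2] [64.3 65.1] rect [614.5  -1.6] [65.1 65.2] 23.9 3652
top oil 131.5 ell [638.1 194.3] [ 60.6 119.5] rect [637.9 193.8] [56.5 99.8] 83.6 637
top box 82.4 ell [ 593.3 -201.4] [ 83.1 122.8] rect [ 593.3 -201.2] [ 74.5 105.1] 83.4 1105
top tin 78.8 ell [617.2  12.6] [23.5 43.5] rect [617.8   7.6] [43.2 24.9] 77.5 109
side oil 131.2 ell [629.4 201.7] [ 63.2 115.8] rect [631.9 201.1] [ 58.9 103.4] 83.3 822
side box 81.7 ell [ 589.8 -198.1] [ 86.7 128.5] rect [ 587.3 -198. ] [ 80.5 108.4] 84.6 752
side tin 78.0 ell [6.124e+02 3.000e-01] [64.1 68.4] rect [611.5   2.9] [63.3 71.6] 26.5 444
```

The tin stands at (614.6,-2.2) with its top at 78.5, which is on target. Next is the flat tin.

```bash
python3 plan.py 434.6 -303.6 205 -36 12
```

```text
t 10.2 pos [615.4  -1.8 208.2] yaw 24.0 j [-0.19  0.52  1.22  0.    1.4  -0.61] dyaw -60.0 F [ 0.5 -1.2 -0.4] g 1.003 0.0 tilt [ 0.22 -0.04]
0 [-16.8, -24.0, 0.2] wz 0.087
1 [-18.9, -22.4, 0.2] wz 0.087
2 [-20.8, -20.7, 0.2] wz 0.087
3 [-22.5, -18.8, 0.2] wz 0.087
4 [-24.0, -16.8, 0.2] wz 0.087
5 [-25.4, -14.6, 0.2] wz 0.087
6 [-26.6, -12.4, 0.2] wz 0.087
7 [-27.6, -10.0, 0.2] wz 0.087
8 [-28.3, -7.6, 0.2] wz 0.087
9 [-28.9, -5.1, 0.2] wz 0.087
10 [-29.2, -2.5, 0.2] wz 0.087
11 [-29.3, 0.0, 0.2] wz 0.087
```

Emit:
move_arm(
  moves=[
    {"turn":[0,0,0.087],"translation":[-17,-24,0],"hand":1},
    {"turn":[0,0,0.087],"translation":[-19,-22,0],"hand":1},
    {"turn":[0,0,0.087],"translation":[-21,-21,0],"hand":1},
    {"turn":[0,0,0.087],"translation":[-22,-19,0],"hand":1},
    {"turn":[0,0,0.087],"translation":[-24,-17,0],"hand":1},
    {"turn":[0,0,0.087],"translation":[-25,-15,0],"hand":1},
    {"turn":[0,0,0.087],"translation":[-27,-12,0],"hand":1},
    {"turn":[0,0,0.087],"translation":[-28,-10,0],"hand":1},
    {"turn":[0,0,0.087],"translation":[-28,-8,0],"hand":1},
    {"turn":[0,0,0.087],"translation":[-29,-5,0],"hand":1},
  ],
)

```text
time_s: 11.03
eef_pos: [462.3, -254.2, 204.7]
ee_rot: [-0.001, 0.848, 0.529, -0.0]
force: [-0.3, 0.5, -0.4]
grip_width: 0.996
grip_force: 0.0
```

Emit:
move_arm(
  moves=[
    {"turn":[0,0,0.087],"translation":[-29,-2,0],"hand":1},
    {"turn":[0,0,0.087],"translation":[-29,0,0],"hand":1},
    {"turn":[0,0,0],"translation":[0,0,20],"hand":1},
    {"turn":[0,0,0],"translation":[0,0,0],"hand":1},
    {"turn":[0,0,0],"translation":[0,0,0],"hand":1},
  ],
)

```text
time_s: 11.45
eef_pos: [433.8, -302.9, 184.8]
ee_rot: [-0.002, 0.89, 0.456, -0.0]
force: [0.6, 0.2, 0.1]
grip_width: 0.999
grip_force: 0.0
```

```bash
python3 w.py wrist 434.6 -303.6 26 28 w5.png; python3 chk.py top,side tin oil box; python3 plan.py 434.6 -303.6 -20 -36 1
```

```text
wrist z 26.6 ell [[433.9, -303.8], [54.3, 54.7], 146.6] rect [[434.1, -303.3], [54.6, 54.5], 54.3] 2238
top tin 78.8 ell [616.8  -2.9] [63.2 64.2] rect [616.9  -3.8] [62.9 63.4] 88.9 486
top oil 131.4 ell [638.1 194.2] [ 60.6 118.5] rect [638.1 193.8] [56.5 99.6] 83.5 630
top box 82.3 ell [ 593.3 -201.4] [ 83.  122.4] rect [ 592.6 -201.2] [ 74.3 106.6] 83.4 1099
side tin 78.0 ell [6.122e+02 5.000e-01] [64.4 68.8] rect [612.1   1.6] [64.3 67.6] 23.6 451
side oil 131.1 ell [629.7 201.7] [ 64. 114.] rect [632.5 200.8] [ 59.1 102.6] 83.9 829
side box 81.7 ell [ 589.8 -198.3] [ 86.  129.7] rect [ 588.7 -196.4] [ 81.7 107.8] 83.3 752
t 11.6 pos [ 435.  -303.1  186.8] yaw -35.7 j [-0.83  0.35  1.53  0.    1.26 -0.21] dyaw -0.3 F [-0.6  0.1  0. ] g 1.0 0.0 tilt [ 0.02 -0.01]
0 [-0.7, -0.1, 206.8] wz 0.005
```

Emit:
move_arm(
  moves=[
    {"turn":[0,0,0],"translation":[-0.5,0.5,25],"hand":1},
    {"turn":[0,0,0],"translation":[0,0,38],"hand":1},
    {"turn":[0,0,0],"translation":[0,0,40],"hand":1},
    {"turn":[0,0,0],"translation":[0,0,40],"hand":1},
    {"turn":[0,0,0],"translation":[0,0,30],"hand":1},
    {"turn":[0,0,0],"translation":[0,0,15],"hand":1},
    {"turn":[0,0,0],"translation":[0,0,5],"hand":1},
    {"turn":[0,0,0],"translation":[0,0,0],"hand":1},
    {"turn":[0,0,0],"translation":[0,0,0],"hand":1},
  ],
)

```text
time_s: 12.35
eef_pos: [435.4, -304.7, -5.4]
ee_rot: [0.001, 0.89, 0.456, 0.0]
force: [1.1, 0.0, 0.2]
grip_width: 1.002
grip_force: 0.0
```

```bash
python3 plan.py 433.9 -303.8 -11 -36 1
```

```text
t 12.35 pos [ 435.4 -304.7   -5.4] yaw -35.8 j [-0.83  0.61  1.7  -0.    0.82 -0.21] dyaw -0.2 F [1.1 0.  0.2] g 1.002 0.0 tilt [ 0.08 -0.08]
0 [-0.1, -1.7, 5.6] wz 0.004
```

Emit:
move_arm(
  moves=[
    {"turn":[0,0,0],"translation":[0,-1,5],"hand":1},
    {"turn":[0,0,0],"translation":[0,0,0],"hand":0.85},
    {"turn":[0,0,0],"translation":[0,0,0],"hand":0.7},
    {"turn":[0,0,0],"translation":[0,0,0],"hand":0.6},
    {"turn":[0,0,0],"translation":[0,0,0],"hand":0.5},
    {"turn":[0,0,0],"translation":[0,0,0],"hand":0.5},
    {"turn":[0,0,0],"translation":[0,0,0],"hand":0.5},
  ],
  grip_force=30,
)

```text
time_s: 12.93
eef_pos: [434.0, -304.0, -10.9]
ee_rot: [0.0, 0.89, 0.455, 0.0]
force: [-1.8, 1.3, 6.6]
grip_width: 0.647
grip_force: 31.6
```

Emit:
move_arm(
  moves=[
    {"turn":[0,0,0],"translation":[0,0,-10],"hand":0.5},
    {"turn":[0,0,0],"translation":[0,0,-25],"hand":0.5},
    {"turn":[0,0,0],"translation":[0,0,-40],"hand":0.5},
    {"turn":[0,0,0],"translation":[0,0,-40],"hand":0.5},
    {"turn":[0,0,0],"translation":[0,0,-25],"hand":0.5},
    {"turn":[0,0,0],"translation":[0,0,-10],"hand":0.5},
  ],
)

```text
time_s: 13.43
eef_pos: [434.8, -304.8, 143.1]
ee_rot: [0.003, 0.89, 0.456, 0.001]
force: [0.0, -0.3, -1.3]
grip_width: 0.647
grip_force: 32.3
```

```bash
python3 plan.py 614.6 -2.2 130 -6.6 11
```

```text
t 13.43 pos [ 434.8 -304.8  143.1] yaw -35.8 j [-0.83  0.39  1.59  0.    1.15 -0.21] dyaw 29.2 F [ 0.  -0.3 -1.3] g 0.647 32.3 tilt [ 0.27 -0.3 ]
0 [31.9, -2.8, 1.1] wz -0.046
1 [32.0, -1.4, 1.1] wz -0.046
2 [32.0, 0.1, 1.1] wz -0.046
3 [32.0, 1.6, 1.1] wz -0.046
4 [31.9, 3.1, 1.1] wz -0.046
5 [31.7, 4.5, 1.1] wz -0.046
6 [31.4, 6.0, 1.1] wz -0.046
7 [31.1, 7.5, 1.1] wz -0.046
8 [30.7, 8.9, 1.1] wz -0.046
9 [30.3, 10.3, 1.1] wz -0.046
10 [29.8, 11.7, 1.1] wz -0.046
```

Emit:
move_arm(
  moves=[
    {"turn":[0,0,-0.046],"translation":[16,-1,0],"hand":0.5},
    {"turn":[0,0,-0.046],"translation":[32,-1,0],"hand":0.5},
    {"turn":[0,0,-0.046],"translation":[38,0,0],"hand":0.5},
    {"turn":[0,0,-0.046],"translation":[38,2,0],"hand":0.5},
    {"turn":[0,0,-0.046],"translation":[38,4,0],"hand":0.5},
    {"turn":[0,0,-0.046],"translation":[38,5,0],"hand":0.5},
    {"turn":[0,0,-0.046],"translation":[38,7,0],"hand":0.5},
    {"turn":[0,0,-0.046],"translation":[35,8,0],"hand":0.5},
    {"turn":[0,0,-0.046],"translation":[30,9,0],"hand":0.5},
    {"turn":[0,0,-0.046],"translation":[20,7,0],"hand":0.5},
  ],
)

```text
time_s: 14.27
eef_pos: [602.4, -19.7, 137.6]
ee_rot: [-0.001, 0.762, 0.648, -0.0]
force: [0.4, -1.1, -1.0]
grip_width: 0.645
grip_force: 32.3
```

Emit:
move_arm(
  moves=[
    {"turn":[0,0,-0.046],"translation":[10,4,0],"hand":0.5},
    {"turn":[0,0,0],"translation":[0,0,0],"hand":0.5},
    {"turn":[0,0,0],"translation":[0,0,0],"hand":0.5},
    {"turn":[0,0,0],"translation":[0,0,0],"hand":0.5},
  ],
)

```text
time_s: 14.6
eef_pos: [607.0, -14.1, 138.0]
ee_rot: [-0.0, 0.749, 0.663, -0.0]
force: [-0.4, 0.2, -1.7]
grip_width: 0.65
grip_force: 32.3
```

```bash
python3 plan.py 614.6 -2.2 75 -6.6 1; python3 chk.py wrist tin; python3 w.py wrist 614.6 -2.2 168 28
```

```text
t 14.6 pos [607.  -14.1 138. ] yaw -6.9 j [-0.22  0.56  1.34 -0.    1.24 -0.09] dyaw 0.3 F [-0.4  0.2 -1.7] g 0.65 32.3 tilt [-0.06 -0.  ]
0 [12.7, 6.2, 63.0] wz -0.006
wrist tin 78.6 ell [616.2   3.6] [52.2 68.4] rect [616.6   4.5] [52.7 65.1] 76.0 5083
wrist z 168.2 ell [[610.2, -11.1], [44.9, 65.7], 74.1] rect [[612.8, 0.3], [28.3, 78.6], 80.6] 1881
```

Emit:
move_arm(
  moves=[
    {"turn":[0,0,0],"translation":[7,3,10],"hand":0.5},
    {"turn":[0,0,0],"translation":[5.5,3,20],"hand":0.5},
    {"turn":[0,0,0],"translation":[0,0,20],"hand":0.5},
    {"turn":[0,0,0],"translation":[0,0,13],"hand":0.5},
    {"turn":[0,0,0],"translation":[0,0,0],"hand":0.5},
    {"turn":[0,0,0],"translation":[0,0,0],"hand":0.5},
    {"turn":[0,0,0],"translation":[0,0,0],"hand":0.5},
    {"turn":[0,0,0],"translation":[0,0,0],"hand":0.5},
  ],
)

```text
time_s: 15.37
eef_pos: [615.6, -1.8, 76.5]
ee_rot: [0.001, 0.748, 0.664, 0.001]
force: [0.5, -0.9, -0.5]
grip_width: 0.645
grip_force: 32.3
```

```bash
python3 plan.py 614.6 -2.2 67 -6.6 1; python3 plan.py 614.6 -2.2 67 -6.6 1|head -1; python3 chk.py side,wrist tin flat
```

```text
t 15.37 pos [615.6  -1.8  76.5] yaw -6.8 j [-0.19  0.64  1.38  0.    1.12 -0.07] dyaw 0.2 F [ 0.5 -0.9 -0.5] g 0.645 32.3 tilt [ 0.11 -0.02]
0 [-0.5, -0.9, 9.5] wz -0.004
t 15.37 pos [615.6  -1.8  76.5] yaw -6.8 j [-0.19  0.64  1.38  0.    1.12 -0.07] dyaw 0.2 F [ 0.5 -0.9 -0.5] g 0.645 32.3 tilt [ 0.11 -0.02]
side tin 77.5 ell [612.1   3.2] [57.1 64.1] rect [609.1  12. ] [66.  46.3] 16.8 195
side flat 104.2 ell [602.8   9.4] [33.8 57.9] rect [601.   14.7] [65.  26.7] 20.3 108
wrist tin 78.2 ell [614.8  -7.8] [63.8 74. ] rect [617.1  14.4] [35.3 65. ] 83.2 2477
wrist flat 104.5 ell [614.8 -11.5] [71.  78.3] rect [617.5  14.2] [27.  85.3] 83.6 1686
```

Emit:
move_arm(
  moves=[
    {"turn":[0,0,0],"translation":[-0.4,-0.7,4],"hand":0.5},
    {"turn":[0,0,0],"translation":[0,0,3],"hand":0.5},
    {"turn":[0,0,0],"translation":[0,0,1.5],"hand":0.5},
    {"turn":[0,0,0],"translation":[0,0,0],"hand":0.5},
    {"turn":[0,0,0],"translation":[0,0,0],"hand":0.5},
    {"turn":[0,0,0],"translation":[0,0,0],"hand":0.5},
  ],
)

```text
time_s: 15.97
eef_pos: [614.1, -2.0, 67.2]
ee_rot: [-0.0, 0.748, 0.664, -0.0]
force: [-3.9, 0.3, 4.8]
grip_width: 0.642
grip_force: 32.6
```

Emit:
move_arm(
  moves=[
    {"turn":[0,0,0],"translation":[0,0,-0.3],"hand":0.68},
    {"turn":[0,0,0],"translation":[0,0,0],"hand":0.74},
    {"turn":[0,0,0],"translation":[0,0,0],"hand":0.85},
    {"turn":[0,0,0],"translation":[0,0,0],"hand":1},
    {"turn":[0,0,0],"translation":[0,0,0],"hand":1},
    {"turn":[0,0,0],"translation":[0,0,-15],"hand":1},
    {"turn":[0,0,0],"translation":[0,0,-30],"hand":1},
    {"turn":[0,0,0],"translation":[0,0,-40],"hand":1},
    {"turn":[0,0,0],"translation":[0,0,-40],"hand":1},
    {"turn":[0,0,0],"translation":[0,0,-30],"hand":1},
  ],
)

```text
time_s: 16.8
eef_pos: [614.5, -2.0, 225.7]
ee_rot: [0.001, 0.748, 0.664, 0.001]
force: [0.8, -0.3, -0.0]
grip_width: 1.004
grip_force: 0.0
```

```bash
python3 chk.py wrist,side flat tin; python3 plan.py 429.6 72.5 225 -6.6 8;  python3 w.py side 429.6 72.5 150 24
```

```text
wrist flat 104.5 ell [614.1  -1.9] [54.1 55.1] rect [614.   -1.5] [55.6 54. ] 83.1 2796
wrist tin 78.3 ell [614.   -5.5] [62.8 68.2] rect [617.4   8. ] [45.1 64.8] 76.2 632
side flat 103.6 ell [6.115e+02 3.000e-01] [54.6 57.2] rect [610.7   0.8] [53.2 58. ] 26.6 322
side tin 77.6 ell [615.1  -4.8] [61.4 75.4] rect [608.4   8.8] [63.4 51.6] 27.0 170
t 16.9 pos [616.1  -2.2 228. ] yaw -6.8 j [-0.19  0.51  1.19  0.    1.43 -0.07] dyaw 0.2 F [0.3 0.6 0.5] g 1.0 0.0 tilt [ 0.58 -0.11]
0 [6.5, -24.3, 0.1] wz -0.0
1 [6.5, -24.3, 0.1] wz -0.0
2 [6.5, -24.2, 0.1] wz -0.0
3 [6.5, -24.2, 0.1] wz -0.0
4 [6.6, -24.2, 0.1] wz -0.0
5 [6.6, -24.2, 0.1] wz -0.0
6 [6.6, -24.2, 0.1] wz -0.0
7 [6.6, -24.2, 0.1] wz -0.0
side z 149.6 ell [[427.2, 75.2], [45.9, 50.7], 16.1] rect [[426.8, 75.4], [46.5, 50.3], 23.6] 330
```

Emit:
move_arm(
  moves=[
    {"turn":[0,0,0],"translation":[5,-18,0],"hand":1},
    {"turn":[0,0,0],"translation":[9,-34,0],"hand":1},
    {"turn":[0,0,0],"translation":[10,-38,0],"hand":1},
    {"turn":[0,0,0],"translation":[10,-38,0],"hand":1},
    {"turn":[0,0,0],"translation":[9,-34,0],"hand":1},
    {"turn":[0,0,0],"translation":[6,-22,0],"hand":1},
    {"turn":[0,0,0],"translation":[3,-10,0],"hand":1},
    {"turn":[0,0,0],"translation":[0,0,0],"hand":1},
    {"turn":[0,0,0],"translation":[0,0,0],"hand":1},
  ],
)

```text
time_s: 17.7
eef_pos: [428.3, 72.5, 221.8]
ee_rot: [-0.0, 0.748, 0.664, -0.0]
force: [0.4, -0.1, 0.3]
grip_width: 0.998
grip_force: 0.0
```

```bash
python3 w.py wrist 429.6 72.5 150 24; python3 w.py side 429.6 72.5 150 24; python3 plan.py 429.6 72.5 70 -6.6 1; python3 chk.py top flat tin oil box
```

```text
wrist z 150.2 ell [[429.2, 73.0], [46.2, 47.1], 173.8] rect [[429.2, 73.0], [47.2, 46.6], 83.2] 2890
side z 149.6 ell [[427.1, 74.9], [46.3, 49.9], 23.0] rect [[426.8, 75.4], [46.5, 50.3], 23.6] 331
t 17.8 pos [428.8  72.2 221.8] yaw -6.9 j [-0.1   0.11  1.74 -0.    1.29  0.02] dyaw 0.3 F [ 0.5 -0.1  0.1] g 1.003 0.0 tilt [-0.03 -0.  ]
0 [0.4, 0.9, 151.8] wz -0.004
top flat 104.6 ell [615.5  -3.2] [53.1 53.6] rect [615.3  -2.5] [53.9 51.8] 88.9 357
top tin 78.5 ell [617.9  -3. ] [61.6 63.6] rect [615.6  -3.8] [62.9 60.8] 88.9 100
top oil 131.5 ell [638.2 194.2] [ 59.9 118.9] rect [638.1 193.9] [56.2 99.7] 83.5 616
top box 82.4 ell [ 593.5 -201.3] [ 83.2 123.1] rect [ 593.4 -201.3] [ 74.4 105. ] 83.7 1114
```

Emit:
move_arm(
  moves=[
    {"turn":[0,0,0],"translation":[0.5,0.6,15],"hand":1},
    {"turn":[0,0,0],"translation":[0,0,30],"hand":1},
    {"turn":[0,0,0],"translation":[0,0,35],"hand":1},
    {"turn":[0,0,0],"translation":[0,0,35],"hand":1},
    {"turn":[0,0,0],"translation":[0,0,20],"hand":1},
    {"turn":[0,0,0],"translation":[0,0,12],"hand":1},
    {"turn":[0,0,0],"translation":[0,0,0],"hand":1},
    {"turn":[0,0,0],"translation":[0,0,0],"hand":1},
  ],
)

```text
time_s: 18.52
eef_pos: [428.8, 72.9, 74.9]
ee_rot: [-0.0, 0.748, 0.664, -0.0]
force: [1.2, -0.2, 0.8]
grip_width: 1.005
grip_force: 0.0
```

Emit:
move_arm(
  moves=[
    {"turn":[0,0,0],"translation":[0,0,0],"hand":0.8},
    {"turn":[0,0,0],"translation":[0,0,0],"hand":0.7},
    {"turn":[0,0,0],"translation":[0,0,0],"hand":0.6},
    {"turn":[0,0,0],"translation":[0,0,0],"hand":0.5},
    {"turn":[0,0,0],"translation":[0,0,0],"hand":0.5},
    {"turn":[0,0,0],"translation":[0,0,0],"hand":0.5},
    {"turn":[0,0,0],"translation":[0,0,0],"hand":0.5},
  ],
  grip_force=40,
)

```text
time_s: 19.1
eef_pos: [429.2, 73.1, 76.3]
ee_rot: [0.001, 0.748, 0.664, 0.001]
force: [-0.6, 0.1, 5.0]
grip_width: 0.594
grip_force: 39.0
```

Emit:
move_arm(
  moves=[
    {"turn":[0,0,0],"translation":[0,0,-10],"hand":0.5},
    {"turn":[0,0,0],"translation":[0,0,-20],"hand":0.5},
    {"turn":[0,0,0],"translation":[0,0,-25],"hand":0.5},
    {"turn":[0,0,0],"translation":[0,0,-15],"hand":0.5},
    {"turn":[0,0,0],"translation":[0,0,-5],"hand":0.5},
    {"turn":[0,0,0],"translation":[0,0,0],"hand":0.5},
  ],
)

```text
time_s: 19.6
eef_pos: [428.9, 73.1, 151.1]
ee_rot: [0.001, 0.748, 0.664, 0.001]
force: [-0.7, -0.1, -3.2]
grip_width: 0.595
grip_force: 40.6
```

```bash
python3 plan.py 626.5 97.7 145 -6.6 8
```

```text
t 19.6 pos [428.9  73.1 151.1] yaw -6.8 j [-0.1   0.19  1.85 -0.    1.1   0.02] dyaw 0.2 F [-0.7 -0.1 -3.2] g 0.595 40.6 tilt [ 0.14 -0.01]
0 [6.0, 24.2, 0.8] wz -0.0
1 [6.0, 24.2, 0.8] wz -0.0
2 [6.0, 24.2, 0.8] wz -0.0
3 [5.9, 24.2, 0.8] wz -0.0
4 [5.9, 24.2, 0.8] wz -0.0
5 [5.9, 24.2, 0.8] wz -0.0
6 [5.9, 24.2, 0.8] wz -0.0
7 [5.9, 24.2, 0.8] wz -0.0
```

Emit:
move_arm(
  moves=[
    {"turn":[0,0,0],"translation":[3,12,0],"hand":0.5},
    {"turn":[0,0,0],"translation":[6,25,0],"hand":0.5},
    {"turn":[0,0,0],"translation":[8,32,0],"hand":0.5},
    {"turn":[0,0,0],"translation":[8,33,0],"hand":0.5},
    {"turn":[0,0,0],"translation":[8,33,0],"hand":0.5},
    {"turn":[0,0,0],"translation":[7,29,0],"hand":0.5},
    {"turn":[0,0,0],"translation":[5,20,0],"hand":0.5},
    {"turn":[0,0,0],"translation":[2.5,9.5,0],"hand":0.5},
    {"turn":[0,0,0],"translation":[0,0,0],"hand":0.5},
    {"turn":[0,0,0],"translation":[0,0,0],"hand":0.5},
  ],
)

```text
time_s: 20.43
eef_pos: [625.4, 97.3, 148.3]
ee_rot: [-0.001, 0.748, 0.664, -0.001]
force: [-0.5, 0.6, -1.9]
grip_width: 0.598
grip_force: 40.8
```

```bash
python3 plan.py 626.5 97.7 97 -6.6 1
```

```text
t 20.43 pos [625.4  97.3 148.3] yaw -6.8 j [-0.03  0.61  1.24 -0.    1.3   0.09] dyaw 0.2 F [-0.5  0.6 -1.9] g 0.598 40.8 tilt [-0.17  0.  ]
0 [0.5, 1.2, 51.3] wz -0.004
```

Emit:
move_arm(
  moves=[
    {"turn":[0,0,0],"translation":[0.3,0.7,15],"hand":0.5},
    {"turn":[0,0,0],"translation":[0,0,20],"hand":0.5},
    {"turn":[0,0,0],"translation":[0,0,11],"hand":0.5},
    {"turn":[0,0,0],"translation":[0,0,4],"hand":0.5},
    {"turn":[0,0,0],"translation":[0,0,0],"hand":0.5},
    {"turn":[0,0,0],"translation":[0,0,0],"hand":0.5},
    {"turn":[0,0,0],"translation":[0,0,0],"hand":0.5},
  ],
)

```text
time_s: 21.02
eef_pos: [627.3, 97.5, 101.4]
ee_rot: [0.001, 0.748, 0.664, 0.001]
force: [-0.2, 0.1, -2.2]
grip_width: 0.596
grip_force: 40.9
```

```bash
python3 plan.py 626.5 97.7 93 -6.6 1
```

```text
t 21.02 pos [627.3  97.5 101.4] yaw -6.8 j [-0.03  0.65  1.29 -0.    1.2   0.09] dyaw 0.2 F [-0.2  0.1 -2.2] g 0.596 40.9 tilt [ 0.1 -0. ]
0 [0.1, -0.9, 8.3] wz -0.004
```

Emit:
move_arm(
  moves=[
    {"turn":[0,0,0],"translation":[0,-0.5,4],"hand":0.5},
    {"turn":[0,0,0],"translation":[0,0,2],"hand":0.5},
    {"turn":[0,0,0],"translation":[0,0,1],"hand":0.5},
    {"turn":[0,0,0],"translation":[0,0,0.5],"hand":0.5},
    {"turn":[0,0,0],"translation":[0,0,0],"hand":0.5},
    {"turn":[0,0,0],"translation":[0,0,0],"hand":0.5},
  ],
)

```text
time_s: 21.52
eef_pos: [626.6, 97.5, 94.3]
ee_rot: [0.0, 0.748, 0.664, 0.0]
force: [-4.3, -0.7, 8.4]
grip_width: 0.591
grip_force: 42.1
```

Emit:
move_arm(
  moves=[
    {"turn":[0,0,0],"translation":[0,0,-0.5],"hand":0.62},
    {"turn":[0,0,0],"translation":[0,0,0],"hand":0.68},
    {"turn":[0,0,0],"translation":[0,0,0],"hand":0.8},
    {"turn":[0,0,0],"translation":[0,0,0],"hand":1},
    {"turn":[0,0,0],"translation":[0,0,0],"hand":1},
    {"turn":[0,0,0],"translation":[0,0,-15],"hand":1},
    {"turn":[0,0,0],"translation":[0,0,-30],"hand":1},
    {"turn":[0,0,0],"translation":[0,0,-40],"hand":1},
    {"turn":[0,0,0],"translation":[0,0,-40],"hand":1},
    {"turn":[0,0,0],"translation":[0,0,-20],"hand":1},
  ],
)

```text
time_s: 22.35
eef_pos: [627.3, 97.6, 243.5]
ee_rot: [0.002, 0.748, 0.664, 0.002]
force: [-0.3, 0.4, 0.5]
grip_width: 0.998
grip_force: 0.0
```

```bash
python3 chk.py wrist,side spray flat; python3 plan.py 449.5 -113.6 180 -87 13
```

```text
wrist spray 168.2 ell [626.9  97.5] [46.2 47.2] rect [626.7  97.6] [47.1 46.5] 83.1 2805
wrist flat 104.5 ell [614.2  -0.8] [54.3 56.9] rect [ 6.143e+02 -5.000e-01] [57.5 54.2] 83.0 1970
side spray 167.5 ell [623.9  99.5] [46.9 50.2] rect [623.2 100.2] [46.  52.5] 29.1 301
side flat 103.8 ell [6.113e+02 5.000e-01] [54.2 57.5] rect [610.5   1. ] [53.2 58. ] 26.6 323
t 22.45 pos [627.7  97.7 242.6] yaw -6.8 j [-0.03  0.55  1.09  0.    1.5   0.09] dyaw -80.2 F [-0.6  0.8 -1. ] g 0.998 0.0 tilt [ 0.45 -0.01]
0 [-17.8, -11.7, 4.7] wz 0.108
1 [-18.9, -9.7, 4.7] wz 0.108
2 [-19.9, -7.7, 4.7] wz 0.108
3 [-20.6, -5.5, 4.7] wz 0.108
4 [-21.0, -3.2, 4.7] wz 0.108
5 [-21.3, -1.0, 4.7] wz 0.108
6 [-21.2, 1.3, 4.7] wz 0.108
7 [-21.0, 3.6, 4.7] wz 0.108
8 [-20.5, 5.8, 4.7] wz 0.108
9 [-19.7, 8.0, 4.7] wz 0.108
10 [-18.7, 10.1, 4.7] wz 0.108
11 [-17.6, 12.0, 4.7] wz 0.108
12 [-16.2, 13.9, 4.7] wz 0.108
```

Emit:
move_arm(
  moves=[
    {"turn":[0,0,0.108],"translation":[-18,-12,0],"hand":1},
    {"turn":[0,0,0.108],"translation":[-19,-10,0],"hand":1},
    {"turn":[0,0,0.108],"translation":[-20,-8,0],"hand":1},
    {"turn":[0,0,0.108],"translation":[-21,-5,0],"hand":1},
    {"turn":[0,0,0.108],"translation":[-21,-3,5],"hand":1},
    {"turn":[0,0,0.108],"translation":[-21,-1,5],"hand":1},
    {"turn":[0,0,0.108],"translation":[-21,1,5],"hand":1},
    {"turn":[0,0,0.108],"translation":[-21,4,5],"hand":1},
    {"turn":[0,0,0.108],"translation":[-20,6,10],"hand":1},
    {"turn":[0,0,0.108],"translation":[-20,8,10],"hand":1},
  ],
)

```text
time_s: 23.28
eef_pos: [487.6, -65.8, 196.8]
ee_rot: [-0.0, 0.983, 0.182, -0.001]
force: [1.8, -0.6, -0.5]
grip_width: 1.002
grip_force: 0.0
```

Emit:
move_arm(
  moves=[
    {"turn":[0,0,0.108],"translation":[-19,10,10],"hand":1},
    {"turn":[0,0,0.108],"translation":[-18,12,10],"hand":1},
    {"turn":[0,0,0.108],"translation":[-16,14,0],"hand":1},
    {"turn":[0,0,0],"translation":[0,0,0],"hand":1},
    {"turn":[0,0,0],"translation":[0,0,0],"hand":1},
    {"turn":[0,0,0],"translation":[0,0,0],"hand":1},
  ],
)

```text
time_s: 23.78
eef_pos: [446.9, -113.7, 177.8]
ee_rot: [-0.0, 1.0, 0.025, -0.0]
force: [-0.2, -0.8, 0.0]
grip_width: 1.004
grip_force: 0.0
```

```bash
python3 w.py wrist 450 -113.6 46 33; python3 w.py side 450 -113.6 46 33; python3 plan.py 449.5 -113.6 0 -87 1; python3 chk.py top flat spray oil box
```

```text
wrist z 46.4 ell [[450.4, -114.0], [39.0, 69.3], 3.1] rect [[450.0, -114.1], [34.9, 57.9], 2.8] 2215
side z 45.4 ell [[447.6, -111.4], [39.1, 72.6], 3.9] rect [[447.8, -110.9], [35.4, 65.0], 2.4] 253
t 23.88 pos [ 447.1 -113.5  178. ] yaw -87.1 j [-0.5   0.21  1.74  0.    1.19  1.02] dyaw 0.1 F [-0.4 -0.1 -0.2] g 0.997 0.0 tilt [-0.01  0.01]
0 [2.4, 0.3, 178.0] wz -0.003
top flat 104.8 ell [615.6  -3. ] [53.4 53.5] rect [615.2  -2.5] [53.9 51.8] 88.9 361
top spray 168.5 ell [628.2  95.7] [44.6 46.4] rect [627.5  95.9] [43.9 46.9] 89.2 296
top oil 131.3 ell [638.5 194. ] [ 59.7 120.8] rect [638. 194.] [56.1 99.8] 83.5 612
top box 82.3 ell [ 593.6 -201.4] [ 83.1 122.7] rect [ 593.5 -201.3] [ 74.3 104.7] 83.4 1116
```

Emit:
move_arm(
  moves=[
    {"turn":[0,0,0],"translation":[3,0.7,20],"hand":1},
    {"turn":[0,0,0],"translation":[0,0,35],"hand":1},
    {"turn":[0,0,0],"translation":[0,0,40],"hand":1},
    {"turn":[0,0,0],"translation":[0,0,40],"hand":1},
    {"turn":[0,0,0],"translation":[0,0,25],"hand":1},
    {"turn":[0,0,0],"translation":[0,0,12],"hand":1},
    {"turn":[0,0,0],"translation":[0,0,3],"hand":1},
    {"turn":[0,0,0],"translation":[0,0,0],"hand":1},
    {"turn":[0,0,0],"translation":[0,0,0],"hand":1},
  ],
)

```text
time_s: 24.68
eef_pos: [450.5, -114.7, 4.0]
ee_rot: [0.0, 1.0, 0.024, 0.001]
force: [0.2, -0.5, 1.3]
grip_width: 1.001
grip_force: 0.0
```

```bash
python3 plan.py 450.2 -114 2 -87.2 1
```

```text
t 24.68 pos [ 450.5 -114.7    4. ] yaw -87.2 j [-0.5   0.49  1.9   0.    0.75  1.02] dyaw 0.0 F [ 0.2 -0.5  1.3] g 1.001 0.0 tilt [ 0.07 -0.04]
0 [-0.3, -0.7, 2.0] wz -0.0
```

Emit:
move_arm(
  moves=[
    {"turn":[0,0,0],"translation":[0,0,1],"hand":0.9},
    {"turn":[0,0,0],"translation":[0,0,0],"hand":0.8},
    {"turn":[0,0,0],"translation":[0,0,0],"hand":0.7},
    {"turn":[0,0,0],"translation":[0,0,0],"hand":0.6},
    {"turn":[0,0,0],"translation":[0,0,0],"hand":0.5},
    {"turn":[0,0,0],"translation":[0,0,0],"hand":0.5},
    {"turn":[0,0,0],"translation":[0,0,0],"hand":0.5},
  ],
  grip_force=30,
)

```text
time_s: 25.27
eef_pos: [450.2, -114.7, 2.9]
ee_rot: [0.0, 1.0, 0.024, 0.001]
force: [-0.8, 1.1, 5.1]
grip_width: 0.676
grip_force: 32.6
```

```bash
python3 plan.py 450.2 -114 2 -87.2 1; python3 w.py wrist 450 -113.6 46 33
```

```text
t 25.27 pos [ 450.2 -114.7    2.9] yaw -87.3 j [-0.5   0.49  1.9   0.    0.75  1.02] dyaw 0.1 F [-0.8  1.1  5.1] g 0.676 32.6 tilt [ 0.06 -0.03]
0 [0.1, -0.7, 0.9] wz -0.001
wrist z 46.4 ell [[452.0, -115.1], [40.1, 80.0], 2.9] rect [[452.0, -115.1], [38.0, 88.1], 2.7] 11933
```

Emit:
move_arm(
  moves=[
    {"turn":[0,0,0],"translation":[0,0,-10],"hand":0.5},
    {"turn":[0,0,0],"translation":[0,0,-25],"hand":0.5},
    {"turn":[0,0,0],"translation":[0,0,-40],"hand":0.5},
    {"turn":[0,0,0],"translation":[0,0,-40],"hand":0.5},
    {"turn":[0,0,0],"translation":[0,0,-20],"hand":0.5},
    {"turn":[0,0,0],"translation":[0,0,-8],"hand":0.5},
    {"turn":[0,0,0],"translation":[0,0,0],"hand":0.5},
  ],
)

```text
time_s: 25.9
eef_pos: [450.3, -114.9, 146.8]
ee_rot: [0.001, 1.0, 0.024, 0.001]
force: [-0.3, -0.9, -1.8]
grip_width: 0.674
grip_force: 33.1
```

```bash
python3 plan.py 688.9 -10.7 140 -96.6 10
```

```text
t 25.9 pos [ 450.3 -114.9  146.8] yaw -87.3 j [-0.5   0.25  1.78  0.    1.11  1.02] dyaw 170.7 F [-0.3 -0.9 -1.8] g 0.674 33.1 tilt [ 0.17 -0.09]
0 [24.3, -9.3, 0.7] wz -0.298
1 [26.0, -1.7, 0.7] wz -0.298
2 [25.3, 6.0, 0.7] wz -0.298
3 [22.5, 13.2, 0.7] wz -0.298
4 [17.6, 19.2, 0.7] wz -0.298
5 [11.2, 23.5, 0.7] wz -0.298
6 [3.8, 25.8, 0.7] wz -0.298
7 [-3.9, 25.7, 0.7] wz -0.298
8 [-11.3, 23.5, 0.7] wz -0.298
9 [-17.7, 19.1, 0.7] wz -0.298
```

Emit:
move_arm(
  moves=[
    {"turn":[0,0,0.016],"translation":[12,-6,0],"hand":0.5},
    {"turn":[0,0,0.016],"translation":[24,-12,0],"hand":0.5},
    {"turn":[0,0,0.016],"translation":[30,-14,0],"hand":0.5},
    {"turn":[0,0,0.016],"translation":[32,-15,0],"hand":0.5},
    {"turn":[0,0,0.017],"translation":[32,-15,0],"hand":0.5},
    {"turn":[0,0,0.017],"translation":[32,-15,0],"hand":0.5},
    {"turn":[0,0,0.016],"translation":[30,-14,0],"hand":0.5},
    {"turn":[0,0,0.016],"translation":[22,-11,0],"hand":0.5},
    {"turn":[0,0,0.016],"translation":[14,-7,0],"hand":0.5},
    {"turn":[0,0,0.016],"translation":[7,-3.5,0],"hand":0.5},
  ],
)

```text
time_s: 26.73
eef_pos: [687.3, -5.6, 141.5]
ee_rot: [-0.0, 0.998, -0.057, -0.002]
force: [-1.1, -0.5, -1.7]
grip_width: 0.669
grip_force: 33.0
```

Emit:
move_arm(
  moves=[
    {"turn":[0,0,0],"translation":[0,0,0],"hand":0.5},
    {"turn":[0,0,0],"translation":[0,0,0],"hand":0.5},
    {"turn":[0,0,0],"translation":[0,0,0],"hand":0.5},
  ],
)

```text
time_s: 26.98
eef_pos: [685.9, -7.1, 143.9]
ee_rot: [-0.0, 0.998, -0.057, -0.001]
force: [-0.7, 0.3, -1.7]
grip_width: 0.672
grip_force: 33.0
```

```bash
sed -i 's/key=lambda w:abs(j-w)/key=lambda w:abs(y0-w)/' plan.py; python3 plan.py 688.9 -10.7 25 -96.6 1
```

```text
t 26.98 pos [685.9  -7.1 143.9] yaw -96.5 j [-0.18  0.73  1.03 -0.    1.38  1.5 ] dyaw -0.1 F [-0.7  0.3 -1.7] g 0.672 33.0 tilt [-0.13  0.02]
0 [3.6, 3.2, 118.9] wz 0.001
```

Emit:
move_arm(
  moves=[
    {"turn":[0,0,0],"translation":[3,3.2,15],"hand":0.5},
    {"turn":[0,0,0],"translation":[0,0,30],"hand":0.5},
    {"turn":[0,0,0],"translation":[0,0,30],"hand":0.5},
    {"turn":[0,0,0],"translation":[0,0,22],"hand":0.5},
    {"turn":[0,0,0],"translation":[0,0,13],"hand":0.5},
    {"turn":[0,0,0],"translation":[0,0,5],"hand":0.5},
    {"turn":[0,0,0],"translation":[0,0,0],"hand":0.5},
    {"turn":[0,0,0],"translation":[0,0,0],"hand":0.5},
    {"turn":[0,0,0],"translation":[0,0,0],"hand":0.5},
  ],
)

```text
time_s: 27.73
eef_pos: [690.3, -10.5, 32.1]
ee_rot: [0.0, 0.998, -0.057, 0.002]
force: [0.1, -0.2, -1.0]
grip_width: 0.666
grip_force: 33.0
```

```bash
python3 plan.py 688.9 -10.7 21 -96.6 1
```

```text
t 27.73 pos [690.3 -10.5  32.1] yaw -96.5 j [-0.18  0.85  1.12  0.    1.17  1.5 ] dyaw -0.1 F [ 0.1 -0.2 -1. ] g 0.666 33.0 tilt [ 0.17 -0.03]
0 [-1.4, 0.3, 11.1] wz 0.001
```

Emit:
move_arm(
  moves=[
    {"turn":[0,0,0],"translation":[-0.7,0,5],"hand":0.5},
    {"turn":[0,0,0],"translation":[0,0,3],"hand":0.5},
    {"turn":[0,0,0],"translation":[0,0,1.5],"hand":0.5},
    {"turn":[0,0,0],"translation":[0,0,1],"hand":0.5},
    {"turn":[0,0,0],"translation":[0,0,0.5],"hand":0.5},
    {"turn":[0,0,0],"translation":[0,0,0],"hand":0.5},
    {"turn":[0,0,0],"translation":[0,0,0],"hand":0.5},
  ],
)

```text
time_s: 28.32
eef_pos: [688.9, -10.2, 21.0]
ee_rot: [0.0, 0.998, -0.057, 0.0]
force: [-6.2, -0.3, 9.9]
grip_width: 0.674
grip_force: 34.5
```

Emit:
move_arm(
  moves=[
    {"turn":[0,0,0],"translation":[0,0,-0.5],"hand":0.7},
    {"turn":[0,0,0],"translation":[0,0,0],"hand":0.75},
    {"turn":[0,0,0],"translation":[0,0,0],"hand":0.85},
    {"turn":[0,0,0],"translation":[0,0,0],"hand":1},
    {"turn":[0,0,0],"translation":[0,0,0],"hand":1},
    {"turn":[0,0,0],"translation":[0,0,-15],"hand":1},
    {"turn":[0,0,0],"translation":[0,0,-30],"hand":1},
    {"turn":[0,0,0],"translation":[0,0,-40],"hand":1},
    {"turn":[0,0,0],"translation":[0,0,-40],"hand":1},
    {"turn":[0,0,0],"translation":[0,0,-40],"hand":1},
  ],
)

```text
time_s: 29.15
eef_pos: [688.4, -10.2, 186.5]
ee_rot: [-0.0, 0.998, -0.057, -0.0]
force: [0.7, 0.8, 0.4]
grip_width: 1.0
grip_force: 0.0
```

```bash
python3 chk.py wrist,side carton; python3 plan.py 480 -113 230 -87 8
```

```text
wrist carton 64.4 ell [689.2 -10.6] [39.1 69.4] rect [689.7 -10.6] [57.8 35. ] 83.4 2334
side carton 63.5 ell [680.5 -27.6] [24.3 38.4] rect [678.6 -31.8] [19.7 45.7] 52.4 53
t 29.25 pos [691.1 -10.6 192.8] yaw -96.5 j [-0.18  0.71  0.95  0.    1.47  1.5 ] dyaw 9.5 F [-0.1 -0.  -0.2] g 0.999 0.0 tilt [ 0.74 -0.14]
0 [-24.7, 15.7, -5.0] wz -0.021
1 [-25.0, 15.2, -5.0] wz -0.021
2 [-25.3, 14.7, -5.0] wz -0.021
3 [-25.6, 14.2, -5.0] wz -0.021
4 [-25.9, 13.6, -5.0] wz -0.021
5 [-26.2, 13.1, -5.0] wz -0.021
6 [-26.5, 12.5, -5.0] wz -0.021
7 [-26.7, 12.0, -5.0] wz -0.021
```

Emit:
move_arm(
  moves=[
    {"turn":[0,0,0],"translation":[0,0,-20],"hand":1},
    {"turn":[0,0,0],"translation":[-20,12,-20],"hand":1},
    {"turn":[0,0,0],"translation":[-32,16,0],"hand":1},
    {"turn":[0,0,0],"translation":[-32,16,0],"hand":1},
    {"turn":[0,0,0],"translation":[-32,16,0],"hand":1},
    {"turn":[0,0,0],"translation":[-32,16,0],"hand":1},
    {"turn":[0,0,0],"translation":[-32,16,0],"hand":1},
    {"turn":[0,0,0],"translation":[-20,10,0],"hand":1},
    {"turn":[0,0,0],"translation":[0,0,0],"hand":1},
    {"turn":[0,0,0],"translation":[0,0,0],"hand":1},
  ],
)

```text
time_s: 30.08
eef_pos: [478.1, -89.1, 224.9]
ee_rot: [0.0, 0.998, -0.058, 0.0]
force: [0.1, 0.3, 0.2]
grip_width: 0.997
grip_force: 0.0
```

```bash
python3 chk.py top oil box flat spray carton; python3 -c "
from h import *
for n in ('top','side'): cv2.imwrite(f'pics/{n}9.png',cv2.resize(cam(n)['image'],(784,588)))"
```

```text
top oil 131.3 ell [638.3 194.1] [ 61.  118.1] rect [638.1 194.1] [56.  99.7] 83.5 633
top box 82.4 ell [ 600.2 -203.7] [ 82.2 107.1] rect [ 597.2 -201.6] [74.5 97.3] 83.4 968
top flat 104.7 ell [615.4  -3. ] [53.3 53.6] rect [615.2  -2.5] [53.9 51.8] 88.9 362
top spray 168.4 ell [628.3  95.8] [45.1 46.1] rect [628.7  95.9] [43.9 44.5] 89.2 295
top carton 64.5 ell [690.1 -11.1] [38.1 68.3] rect [690.2 -11.1] [57.7 35.6] 83.4 283
```

View pics/side9.png

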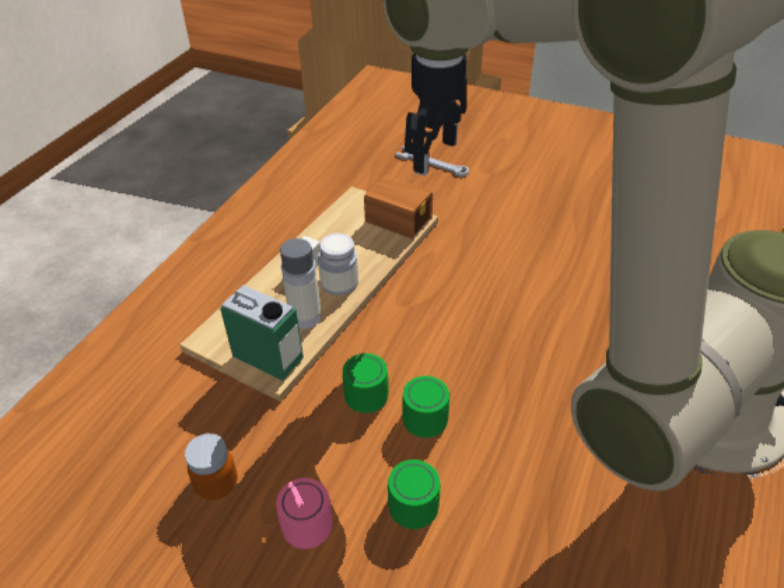

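View pics/top9.png

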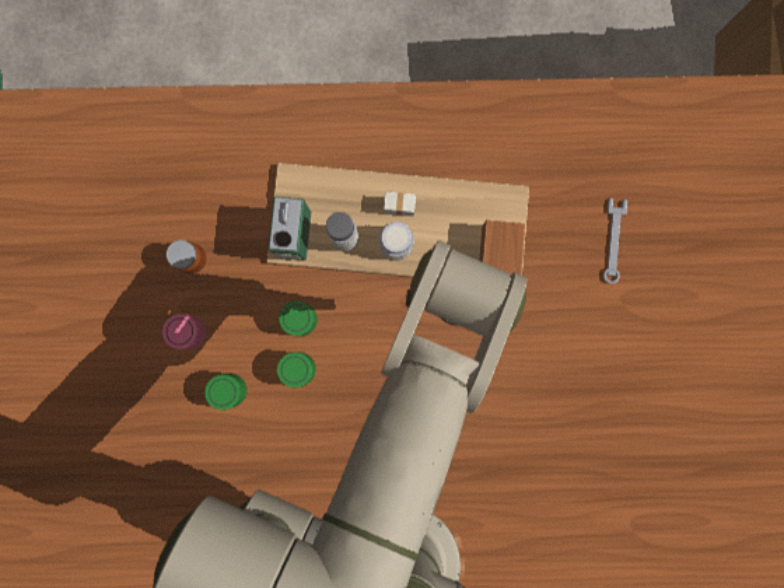

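Both views show everything upright. The flat tin sits on the big tin (top view 397,240), with the spray can at (341,230) and the carton behind at (400,204). The carton gap is about 25 mm, its angle matches the board, and the bystanders haven't moved.

```bash
python3 -c "
from rig import finish_job; print(finish_job())"
```

```text
the job is handed in; nothing more can be done
None
```

The respray kit is set out on the board as asked and handed in at about 30 s; my first grasp briefly tilted the big tin on the bench (about 40 N on the fingertips) before I corrected it, and final measurements put everything within about 2 mm of target.

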